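Hang the ring gauges on the gauge hook, largest first

TASK

Put the three handled ring gauges from the wooden rack away on the gauge hook, largest first, then the medium, then the small. Slide each one over the sprung red keeper and on along the rod, and press it back for a moment with about 10 N (at least 6 N) against the rubber buffer, or against the gauge hung before it, so that the gauges end close together, hanging freely behind the raised keeper. Never press the gauges against the buffer or one another with more than 20 N, set them down on the rod without banging or jamming them (at most 35 N), and leave the other things on the bench alone.

Things in the scene. Friction and masses are not known exactly. Their poses are not given: they have to be found in the camera images.
- gauge_large: Large ring gauge, loose, 420 g +-15%: steel ring 96 mm across, 14 mm thick, green handle and eyed head above. Origin: centre of the eye; x along the eye's axis, z up; the same after a half turn about z. Head: steel block 26 (x) x 34 x 34 mm with square eye 20 x 20; green ears, 10 mm (x), make it 46 mm wide in y: grip there from above, rod between the fingers. Ring top 45, foot sole 143 mm below origin.
- gauge_medium: Medium ring gauge, loose, 320 g +-15%: steel ring 80 mm across, 14 mm thick, yellow handle and eyed head above. Origin: centre of the eye; x along the eye's axis, z up; the same after a half turn about z. Head: steel block 26 (x) x 34 x 34 mm with square eye 20 x 20; yellow ears, 10 mm (x), make it 46 mm wide in y: grip there from above, rod between the fingers. Ring top 45, foot sole 127 mm below origin.
- gauge_small: Small ring gauge, loose, 240 g +-15%: steel ring 64 mm across, 14 mm thick, red handle and eyed head above. Origin: centre of the eye; x along the eye's axis, z up; the same after a half turn about z. Head: steel block 26 (x) x 34 x 34 mm with square eye 20 x 20; red ears, 10 mm (x), make it 46 mm wide in y: grip there from above, rod between the fingers. Ring top 45, foot sole 111 mm below origin.
- hook: Gauge hook, fixed: green stand with a level, straight steel rod, 12 mm thick, centre line 200 mm above the table. Origin on the table under the post; x points from the rod's free tip to the post, z up. The rod's tip is 183 mm ahead (-x) of the origin, towards the robot. Green foot plate 20 mm high, 130 mm wide, reaching 115 mm ahead of the origin; post 34 mm wide, 215 mm high.
- hook_tip (a point): Free end of the hook's rod, on its centre line; axes as hook. A gauge hanging freely on the rod has its eye centre 4 mm below the centre line.
- keeper (a joint): Angle (rad) of the red sprung keeper on top of the rod: a ramp hinged 8 mm behind the rod's tip, rising backwards to 10 mm above the rod's top, ending 40 mm behind the tip. 0 = raised; up to 0.42 pressed down into the rod. A gauge slid along the rod rides over it, pressing it down (up to about 8 N); when it has passed, the keeper springs up and bars the way out.
- stop: Buffer stop on the rod. Origin fixed: on the rod's centre line above the hook's origin, axes as the hook's. Carries a dark collar, clamped at a different place each time, and before it a black rubber pad 32 mm square. The pad's front face is 126 to 142 mm behind the rod's tip; where is not measured, feel for it. Pad sprung, 3 N per mm, bottoms after 8 mm.
- rack: Wooden rack, fixed: board 235 (x) x 100 x 12 mm, origin under its centre, with three pockets 75 mm apart along x, each holding one gauge's foot upright, eye axis along the rack's x. Pocket walls 24 mm high above the board: lift a gauge 30 mm straight up to clear them. Which gauge is in which pocket varies.
- dial_a: dial indicator (round, 56 mm, 23 mm high, stem sideways) lying loose between rack and hook; leave alone. Origin under its centre.
- plug_gauge: plug gauge, a rod 120 mm long and 22 mm thick lying loose between rack and hook; leave alone. Origin 15 mm behind the middle of its length, on the table side.
- dial_b: dial indicator as the other, at the left; leave alone.
- dial_c: dial indicator as the others, at the left; leave alone.
- oil: small amber oil bottle, 44 mm across, 110 mm high, at the right; leave alone.
- tray_cup: blue plastic cup, 70 mm across, 90 mm high, at the right; leave alone.
There are look-alikes about, which are no part of the job. Leave any pink or turquoise look-alike of the gauge_small alone.

How it is judged (in metres and radians):
On the way, in this order (a step that is already met when the one before it is completed fails the run):
1. the large gauge, on the rod behind the keeper, is pressed back with more than 5 N against the buffer (contact force between stop and gauge_large above 5 N and y of gauge_large in the frame of hook_tip between -0.012 and 0.012 m and x of gauge_large in the frame of hook_tip above 0.045 m and z of gauge_large in the frame of hook_tip between -0.012 and 0.008 m), for 0.15 s.
2. the medium gauge, on the rod behind the keeper, is pressed back with more than 5 N against the large gauge (contact force between gauge_large and gauge_medium above 5 N and y of gauge_medium in the frame of hook_tip between -0.012 and 0.012 m and x of gauge_medium in the frame of hook_tip above 0.045 m and z of gauge_medium in the frame of hook_tip between -0.012 and 0.008 m), for 0.15 s.
3. the small gauge, on the rod behind the keeper, is pressed back with more than 5 N against the medium gauge (contact force between gauge_medium and gauge_small above 5 N and y of gauge_small in the frame of hook_tip between -0.012 and 0.012 m and x of gauge_small in the frame of hook_tip above 0.045 m and z of gauge_small in the frame of hook_tip between -0.012 and 0.008 m), for 0.15 s.
At the end, for the whole second after the job is handed in: Gauges hang let go, at rest and upright (0.2 rad) behind the raised keeper (under 0.1 rad): large, medium, small eye centres 106-135, 80-106, 54-80 mm behind the rod tip, neighbours within 30 mm, 1-9 mm below the rod centre line, within 7 mm sideways (x of gauge_large in the frame of hook_tip between 0.106 and 0.135 m and x of gauge_medium in the frame of hook_tip between 0.08 and 0.106 m and x of gauge_small in the frame of hook_tip between 0.054 and 0.08 m and y of gauge_large in the frame of hook_tip between -0.007 and 0.007 m and z of gauge_large in the frame of hook_tip between -0.009 and -0.001 m and angle between each of gauge_large, gauge_medium, gauge_small's own z axis and vertical below 0.2 rad and linear speed of each of gauge_large, gauge_medium, gauge_small below 0.02 m/s and y of gauge_medium in the frame of hook_tip between -0.007 and 0.007 m and z of gauge_medium in the frame of hook_tip between -0.009 and -0.001 m and y of gauge_small in the frame of hook_tip between -0.007 and 0.007 m and z of gauge_small in the frame of hook_tip between -0.009 and -0.001 m and distance between gauge_large and gauge_medium below 0.03 m and distance between gauge_medium and gauge_small below 0.03 m and value of joint keeper below 0.1 rad); the robot touches nothing.
It fails at once if a gauge is pushed with more than 20 N against the buffer or another gauge (contact force between stop and gauge_large above 20 N or contact force between gauge_large and gauge_medium above 20 N or contact force between gauge_medium and gauge_small above 20 N).
It fails at once if a gauge is pushed or banged with more than 35 N against the hook (contact force between hook and gauge_large above 35 N or contact force between hook and gauge_medium above 35 N or contact force between hook and gauge_small above 35 N).
It fails at once if a bystander is moved more than 30 mm (distance of any of dial_a, plug_gauge, dial_b, dial_c, oil, tray_cup from where it was at the start of the episode above 0.03 m).
It also fails if it takes over 72 s, if anything falls off the work surface, if the arm or the gripper's body presses on something with over 40 N, if the wrist force passes 120 N, or if a joint passes its speed limit or range.

ROBOT

A 6-joint arm with a two-finger parallel gripper is mounted at the origin on the work surface. World frame = base frame: x ahead of the robot, y to its left, z up, the work surface at z = 0. Lengths are in mm, angles in rad, forces in N, time in s.
With the tool pointing down it reaches from about 350 to 775 mm from the base axis. Payload 7.3 kg.
Tool frame: the origin (TCP) lies midway between the tips of the shut fingers; the grasp point (between the pads) lies 19 mm behind it (grasp_offset is the distance from the TCP to the grasp point, in mm); y points along the fingers, z is the direction in which the jaws open and shut, and the axes are right-handed (so a half turn about y gives the same grasp; the last joint's range is limited). The gripper opens to 92 mm and grips with 3 to 60 N. Pads are 19 mm wide; open, the fingers measure 130 mm over their backs; the gripper's body (75 mm by 190 mm) begins 47 mm behind the grasp point.
Start: joints at [1.186, 0.342, 1.524, -0, 1.275, -0.146], TCP at [124.166, 510.125, 226.741] pointing down, gripper open.
Joint ranges: [-2.53, 2.53], [-0.77, 2.02], [0.04, 2.7], [-1, 4.14], [0.28, 2.66], [-3.11, 3.11]. Speed limits (rad/s): [2.57, 2.57, 3.14, 3.14, 3.14, 3.14].

INTERFACE

Orientations are given as a unit quaternion [x, y, z, w].
In Python, from workcell import * gives the robot as it stands. The module is installed in compiled form; this text tells all that it offers.
- The arm moves only by the tool servo_tool, never from a script. Its argument "rows" is a list of rows, each a list of 4 numbers: the shift along the tool's x, y, z in cm, then the turn about the tool's y in rad. A call has 1 to 10 rows; each row shifts and turns the commanded pose from where the row before left it, along the tool's axes as they then stand; what a row does not reach is not made up. A row lasts 1/10 s, in which the tool goes at most 50 mm and 8.59 degrees, less where a joint would pass 70% of its speed; a pose out of reach is approached as far as the arm can. A call with a gripper value outside its range is refused whole. "fingers" is the opening in per cent of the stroke, from 0 (shut) to 100 (fully open), set as the call begins (left out, the last holds). The fingers move at their own pace and stop on an object; "grip_force" is the grip in N (left out, the last holds). Time passes only in rows, so rows that do not move let the fingers close. It gives the time, the measured TCP pose, the force and the opening at its end, in the units of the state.
- read_state(): the state, without advancing time (a new reading comes with each control period).
- camera(name): name is "side" or "top" or "wrist"; returns a dict with "color" (384x512x3 uint8, red, green, blue), "range_z" (384x512 float32, mm along the optical axis (not along the pixel's ray), 0 where there is no reading), "fx", "fy", "cx", "cy" (pixels), "xyz" and "rotation" of the camera in the world; the wrist camera has in their place "mount" (4x4, takes a point from camera to tool coordinates, whose origin is the TCP and whose axes are the tool frame's). Camera axes: x right, y down, z forward; pixel columns grow to the right and rows downward; lengths in mm; the calibration is good to about 2 mm. The wrist camera is an equidistant fisheye: a pixel r from the principal point sees the ray r / f radians off the axis. A picture is of the moment at which its call begins: read the wrist's pose just before it.
- job_done(): hands the job in, once; it reports no verdict.
The state is a dict: "t": time; "joints": joint angles; "joint_vel": joint speeds; "joint_torque": joint torques, N m; "tool_pos": TCP position; "eef_rot": TCP orientation; "wrist_force": force on the tool from outside, world axes, zero at the start; "moment": the same for the moment, N m; "grip_width": opening from 0.0 (shut) to 1.0 (fully open).
Only numpy, scipy, OpenCV 4.12 (cv2) and the standard library are available. Lean on these libraries where they do the work, as an engineer would, in place of code of your own. Each camera call takes 0.05 s, during which the arm holds its last target.

## Working session

There is one attempt and no reset: what is moved stays moved. The work goes in short steps, Python scripts to look and compute and a tool call to move; the robot and the scene stay as the last step left them, time stands still between calls to the robot, and variables do not carry over. Pictures are saved under pics/ and viewed, and the job is handed in when it is done.

Besides the shell and the picture viewer there is one more tool, called after "Emit:" by a JSON object that holds its "api" and its "payload". servo_tool: Moves the arm, as the interface text tells. Its arguments: {"type":"object","properties":{"rows":{"type":"array"},"fingers":{"type":"number"},"grip_force":{"type":"number"}},"required":["rows"]}

```bash
mkdir -p pics; cat > h.py <<'E'
import numpy as np, cv2
from workcell import *
def snap(n):
    c=camera(n); np.savez('%s.npz'%n,**c); return c
def w(c,u,v,z=None):
    "pixel -> world; using depth if z None, else plane z"
    d=np.array([(u-c['cx'])/c['fx'],(v-c['cy'])/c['fy'],1.0])
    R=np.array(c['rotation']).reshape(3,3); p=np.array(c['xyz'])
    if z is None: return p+R@(d*c['range_z'][int(v),int(u)])
    r=R@d; return p+r*(z-p[2])/r[2]
def cloud(c):
    H,W=c['range_z'].shape; u,v=np.meshgrid(np.arange(W),np.arange(H))
    d=np.stack([(u-c['cx'])/c['fx'],(v-c['cy'])/c['fy'],np.ones_like(u)],-1)*c['range_z'][...,None]
    return d@np.array(c['rotation']).reshape(3,3).T+np.array(c['xyz'])
E
python3 - <<'E'
from h import *
s=read_state(); print({k:np.round(v,3).tolist() for k,v in s.items()})
for n in('top','side'):
    c=snap(n); cv2.imwrite('pics/%s0.png'%n,cv2.resize(c['color'][...,::-1],None,fx=1.5,fy=1.5))
    print(n,c['fx'],c['cx'],c['cy'],c['xyz'],np.round(c['rotation'],3).tolist())
E
```

```text
{'t': 0.0, 'joints': [1.186, 0.343, 1.525, 0.0, 1.275, -0.146], 'joint_vel': [-0.001, 0.0, 0.0, 0.001, -0.001, -0.001], 'joint_torque': [-0.0, -43.124, -24.422, 0.072, 0.056, -0.0], 'tool_pos': [123.996, 509.729, 226.026], 'eef_rot': [0.703, -0.084, 0.084, -0.702], 'wrist_force': [-0.432, 0.534, -0.956], 'moment': [-0.03, 0.006, 0.034], 'grip_width': 0.997}
top 406.3825968395262 254.0934361327241 191.54644868718168 [ 331.71196115   18.09613243 1405.70001055] [-0.701, 0.71, -0.047, 0.046]
side 460.2442111253377 258.9662585413061 192.26044202632818 [183.77831617 965.63728365 904.63695107] [-0.126, 0.888, -0.437, 0.063]
```

```bash
sed -i "s/np.array(c\['rotation'\]).reshape(3,3)/Rot.from_quat(c['rotation']).as_matrix()/; 1a from scipy.spatial.transform import Rotation as Rot" h.py; sed -i "s/np.array(c\['rotation'\]).reshape(3,3).T/Rot.from_quat(c['rotation']).as_matrix().T/" h.py; cat h.py | grep Rot
python3 - <<'E'
from h import *
s=read_state();print(Rot.from_quat(s['eef_rot']).as_matrix().round(3))
E
```

```text
from scipy.spatial.transform import Rotation as Rot
    R=Rot.from_quat(c['rotation']).as_matrix(); p=np.array(c['xyz'])
    return d@Rot.from_quat(c['rotation']).as_matrix().T+np.array(c['xyz'])
[[ 0.972 -0.     0.237]
 [-0.237 -0.001  0.972]
 [-0.    -1.    -0.001]]
```

View pics/top0.png

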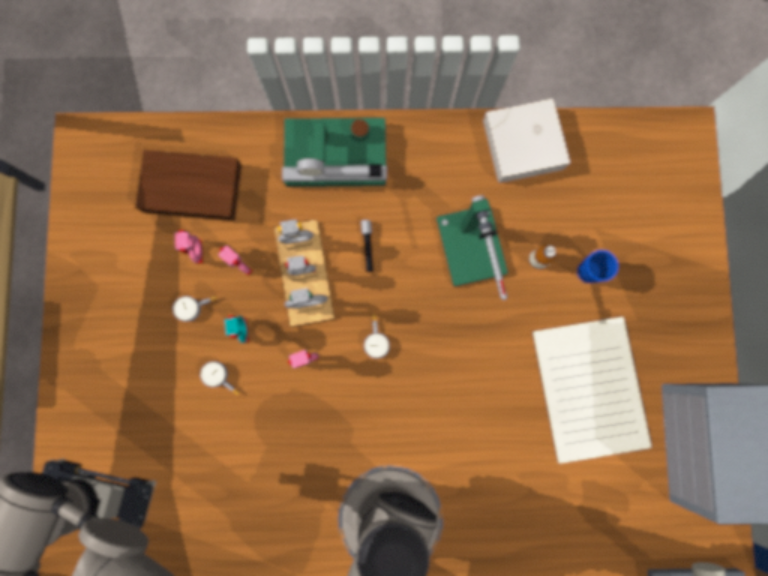

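View pics/side0.png

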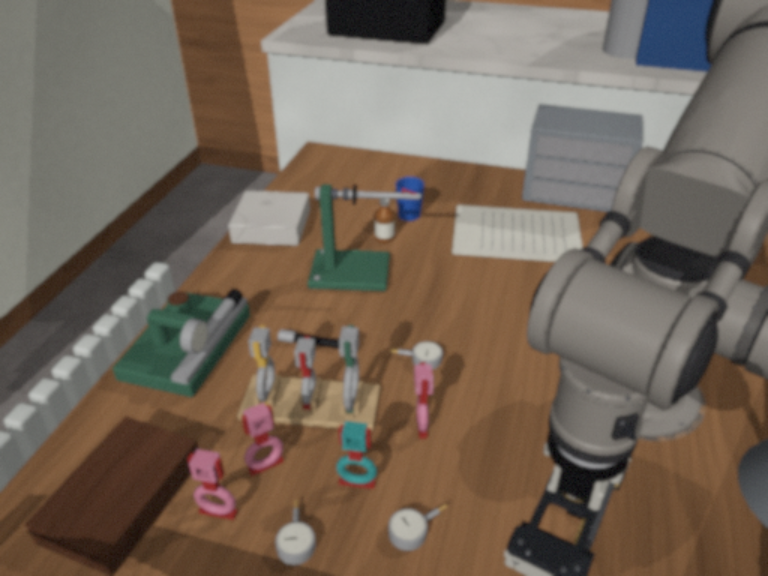

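```bash
python3 - <<'E'
from h import *
c=dict(np.load('top.npz')); P=cloud(c)
im=c['color'][...,::-1]
a=cv2.resize(im[120:250,170:350],None,fx=4.2,fy=4.2,interpolation=cv2.INTER_CUBIC)
cv2.imwrite('pics/top_crop.png',a)
c2=dict(np.load('side.npz'))
b=cv2.resize(c2['color'][110:300,150:310,::-1],None,fx=3,fy=3,interpolation=cv2.INTER_CUBIC);cv2.imwrite('pics/side_crop.png',b)
print('table',P[330,250],P[230,270])
for v in range(142,205,4): print(v,[int(P[v,u,2]) for u in range(180,224,3)])
E
```

```text
table [61.72453093 33.23806589 54.79347432] [382.63230684 -38.56989064  -1.08435503]
142 [0, 2, 2, -3, 1, 0, 5, -1, 4, -5, 4, 0, -2, 4, -1]
146 [3, 4, -4, -4, 0, 0, 3, -1, 0, -2, -5, 0, 2, 1, 0]
150 [0, -2, -3, 155, 156, 151, 155, 125, 14, 12, 7, -4, -2, -2, 0]
154 [-3, -4, 11, 156, 155, 154, 154, 81, 85, 69, 14, -4, -1, -3, -2]
158 [-5, -2, 65, 82, 86, 20, 22, 23, 33, 50, 10, 8, 0, 0, 5]
162 [0, 0, 11, 15, 25, 38, 35, 35, 36, 26, 14, 14, 0, 1, -4]
166 [0, 0, 8, 13, 17, 12, 18, 15, 13, 9, 9, 17, -4, -3, -1]
170 [0, -2, -4, 11, 14, 7, 8, 137, 12, 7, 11, 12, -1, -1, 0]
174 [-3, -2, -1, 14, 137, 134, 135, 140, 141, 11, 14, 11, 8, 0, 0]
178 [4, 0, -6, 9, 122, 141, 140, 139, 120, 65, 46, 21, 6, -1, -3]
182 [1, -2, 1, 7, 17, 55, 27, 24, 35, 29, 33, 12, 9, 1, 0]
186 [-4, 1, -4, 9, 8, 31, 23, 12, 13, 9, 16, 14, 6, 0, 2]
190 [-1, 0, -1, -3, 14, 12, 11, 14, 15, 14, 9, 11, 16, -2, -4]
194 [0, -6, -3, -2, 5, 171, 175, 174, 164, 174, 21, 10, 13, 11, -3]
198 [0, -4, -5, 0, 16, 169, 169, 171, 169, 151, 98, 95, 84, 8, 0]
202 [-2, -3, 2, 0, 94, 92, 151, 137, 24, 26, 31, 34, 20, 10, 3]
```

View pics/top_crop.png

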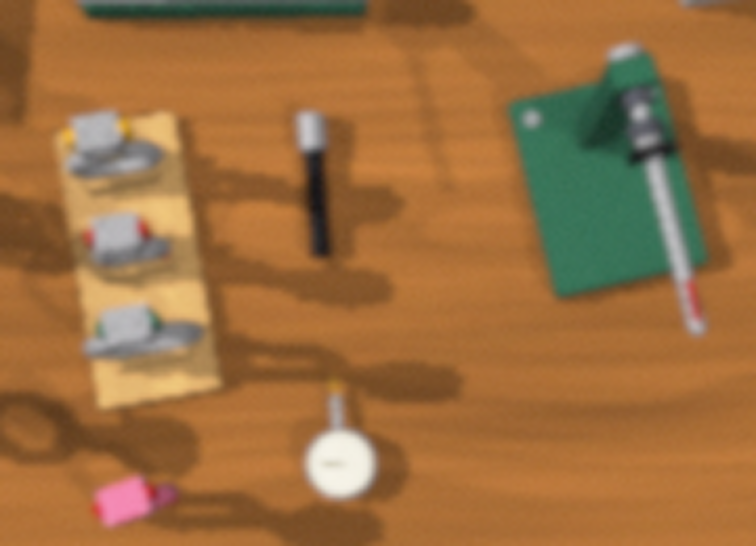

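View pics/side_crop.png

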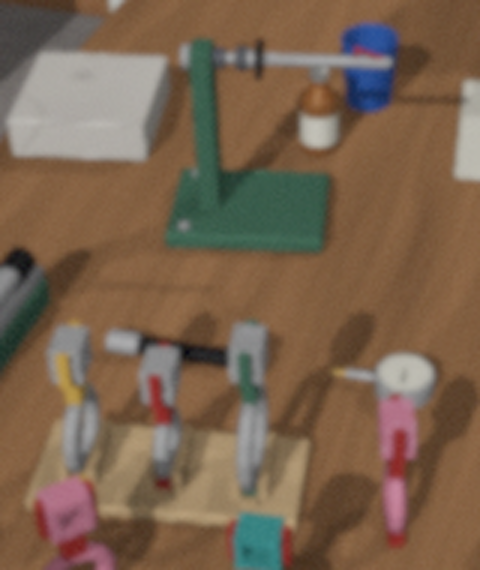

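```bash
python3 - <<'E'
from h import *
from cv2 import minAreaRect
c=dict(np.load('top.npz')); P=cloud(c)
v,u=np.mgrid[:384,:512]
for n,z,v0,v1 in(('medium',156,145,162),('small',140,165,184),('large',172,188,206)):
    m=(abs(P[...,2]-z)<9)&(u>175)&(u<230)&(v>=v0)&(v<v1)
    uv=np.c_[u[m],v[m]]; q=np.array([w(c,a,b,z)[:2] for a,b in uv])
    r=minAreaRect(q.astype(np.float32)); print(n,len(q),q.mean(0).round(1),np.median(P[m][:,2]).round(1),np.round(r[0],1),np.round(r[1],1),round(r[2],1))
# rack board outline by color
hsv=cv2.cvtColor(c['color'],cv2.COLOR_RGB2HSV)
m=(abs(P[...,2]-12)<8)&(u>175)&(u<230)&(v>140)&(v<222)&(c['color'].min(-1)>0)
print('rack colour',c['color'][190,187],c['color'][190,230])
m=m&(hsv[...,2]>190)
q=np.array([w(c,a,b,12)[:2] for a,b in np.c_[u[m],v[m]]]);r=minAreaRect(q.astype(np.float32));print('rack',np.round(r[0],1),np.round(r[1],1),r[2])
# rod
m=(P[...,2]>190)&(P[...,2]<216)&(u>300)&(u<350)&(v>125)&(v<205)
q=np.array([w(c,a,b,206)[:2] for a,b in np.c_[u[m],v[m]]])
np.set_printoptions(suppress=True)
for x0 in range(400,720,10):
    k=(q[:,0]>=x0)&(q[:,0]<x0+10)
    if k.sum(): print(x0,k.sum(),q[k].mean(0).round(1),np.ptp(q[k][:,1]).round(1),np.median(P[m][k][:,2]).round(0))
# foot plate
hs=hsv; m=(hs[...,0]>60)&(hs[...,0]<90)&(hs[...,1]>100)&(u>285)&(v<195)&(abs(P[...,2]-20)<8)
q=np.array([w(c,a,b,20)[:2] for a,b in np.c_[u[m],v[m]]]);r=minAreaRect(q.astype(np.float32));print('foot',np.round(r[0],1),np.round(r[1],1),r[2]);print(cv2.boxPoints(r).round(0).tolist())
E
```

```text
medium 106 [627.3 205.3] 154.9 [627.3 205.6] [27.6 45.5] 12.2
small 105 [553.9 192.8] 139.4 [553.9 192.2] [26.9 44.5] 9.0
large 112 [480.2 179.8] 171.1 [480.  180.5] [26.6 44.7] 10.7
rack colour [161 106  53] [182 118  58]
rack [554.3 194.2] [234.5  99.6] 8.848018646240234
460 6 [ 466.1 -227.9] 6.1 204.0
470 17 [ 475.3 -226.3] 11.9 204.0
480 12 [ 485.6 -224.2] 9.2 205.0
490 13 [ 494.4 -222.1] 11.9 207.0
500 16 [ 505.4 -219.7] 11.9 204.0
510 13 [ 515.8 -217.8] 12.0 204.0
520 12 [ 524.9 -215.7] 11.9 205.0
530 13 [ 534.3 -213.5] 12.0 204.0
540 17 [ 545. -211.] 12.0 203.0
550 12 [ 555.4 -208.8] 9.2 204.0
560 13 [ 564.3 -206.7] 12.0 204.0
570 17 [ 575.2 -204.6] 12.0 205.0
580 16 [ 586.8 -198.6] 23.9 202.0
590 21 [ 595.  -199.7] 30.3 212.0
600 25 [ 604.5 -199.4] 33.1 207.0
610 30 [ 614.7 -197. ] 24.1 210.0
620 17 [ 625.9 -191.1] 15.2 202.0
630 27 [ 636.  -188.5] 30.3 207.0
640 29 [ 644.7 -186. ] 33.5 211.0
650 30 [ 654.3 -187. ] 36.5 213.0
660 39 [ 665.6 -186.7] 33.4 212.0
670 9 [ 674.  -187.2] 15.3 209.0
foot [ 611.4 -194.9] [160.8 121.3] 12.645256042480469
[[520.0, -153.0], [546.0, -272.0], [703.0, -236.0], [677.0, -118.0]]
```

```bash
cat >> h.py <<'E'
def plan(xyz,yaw,step=40,dturn=0.14):
    """rows from the measured pose to TCP xyz with tool x heading yaw (tool down)"""
    s=read_state(); R=Rot.from_quat(s['eef_rot']).as_matrix(); p=np.array(s['tool_pos'])
    y0=np.arctan2(R[1,0],R[0,0]); dy=yaw-y0; d=np.array(xyz)-p
    n=int(max(1,np.ceil(np.linalg.norm(d)/step),np.ceil(abs(dy)/dturn)))
    rows=[]
    for i in range(n):
        q=Rot.from_euler('z',dy*i/n).as_matrix()@R
        rows.append([round(float(k),2) for k in (q.T@d)/n/10]+[round(float(-dy/n),4)])
    print('tilt z',R[2].round(3),'yaw',round(y0,4),'pos',p.round(1),'F',np.round(s['wrist_force'],1),'w',round(s['grip_width'],3),'t',round(s['t'],2))
    for i in range(0,n,10): print(rows[i:i+10])
E
python3 - <<'E'
from h import *
c=dict(np.load('top.npz')); P=cloud(c)
print('oil',P[168,366],P[170,358],'cup',P[176,400])
plan([470,178,270],0.171)
E
```

```text
oil [ 575.21867934 -348.72508696  109.67688503] [ 576.78299654 -333.75304251   66.80142821] cup [ 563.10992564 -491.46104569   16.97684781]
tilt z [-0.    -1.    -0.001] yaw -0.2388 pos [124.  509.8 226.1] F [-0.5  0.1 -0.6] w 1.002 t 0.1
[[3.19, -0.34, -1.85, -0.0315], [3.13, -0.34, -1.95, -0.0315], [3.07, -0.34, -2.05, -0.0315], [3.0, -0.34, -2.14, -0.0315], [2.93, -0.34, -2.24, -0.0315], [2.86, -0.33, -2.33, -0.0315], [2.78, -0.33, -2.42, -0.0315], [2.71, -0.33, -2.5, -0.0315], [2.63, -0.33, -2.59, -0.0315], [2.54, -0.33, -2.67, -0.0315]]
[[2.46, -0.33, -2.75, -0.0315], [2.37, -0.33, -2.82, -0.0315], [2.28, -0.33, -2.9, -0.0315]]
```

Emit:
{"api": "servo_tool", "payload": {"rows": [[3.2, -0.35, -1.85, -0.03], [3.15, -0.35, -1.95, -0.03], [3.05, -0.35, -2.05, -0.03], [3.0, -0.35, -2.15, -0.03], [2.95, -0.35, -2.25, -0.03], [2.85, -0.35, -2.35, -0.03], [2.8, -0.3, -2.4, -0.03], [2.7, -0.3, -2.5, -0.03], [2.6, -0.3, -2.6, -0.03], [2.55, -0.3, -2.65, -0.03]], "fingers": 90}}

```text
t: 1.1
tool_pos: [389.3, 251.5, 259.6]
eef_rot: [0.707, 0.022, -0.022, -0.707]
wrist_force: [0.3, 0.5, -0.5]
grip_width: 0.898
```

Emit:
{"api": "servo_tool", "payload": {"rows": [[2.45, -0.3, -2.75, -0.04], [2.35, -0.3, -2.8, -0.04], [2.3, -0.3, -2.9, -0.03], [0, 0, 0, 0], [0, 0, 0, 0]]}}

```text
t: 1.6
tool_pos: [467.7, 175.5, 268.1]
eef_rot: [-0.704, -0.059, 0.06, 0.705]
wrist_force: [-0.2, 0.2, 0.3]
grip_width: 0.899
```

```bash
cat >> h.py <<'E'
def wsnap(name):
    s=read_state(); c=camera('wrist'); np.savez('wrist.npz',pos=s['tool_pos'],rot=s['eef_rot'],**c)
    cv2.imwrite('pics/%s.png'%name,cv2.resize(c['color'][...,::-1],None,fx=1.5,fy=1.5)); return c
def wpt(c,u,v,z):
    "wrist pixel -> world on plane z"
    a=np.array([(u-c['cx'])/c['fx'],(v-c['cy'])/c['fy']]); th=np.linalg.norm(a)
    d=np.array([*(a/th*np.sin(th)),np.cos(th)]); M=np.array(c['mount']); R=Rot.from_quat(c['rot']).as_matrix()
    o=R@M[:3,3]+c['pos']; r=R@M[:3,:3]@d; return o+r*(z-o[2])/r[2]
E
python3 - <<'E'
from h import *
plan([470,178,270],0.171)
c=wsnap('w1'); print(c['fx'],c['cx'],c['cy'],np.round(c['mount'],3).tolist())
E
```

```text
tilt z [-0.001 -1.     0.   ] yaw 0.1691 pos [467.7 175.5 268.1] F [-0.2  0.2  0.3] w 0.899 t 1.6
[[0.27, -0.19, 0.21, -0.0019]]
297.3186396354542 255.86771968842524 190.7714232444029 [[-0.0, 0.957, 0.288, -78.347], [0.0, -0.288, 0.957, -160.027], [1.0, 0.0, 0.0, -0.243], [0.0, 0.0, 0.0, 1.0]]
```

View pics/w1.png

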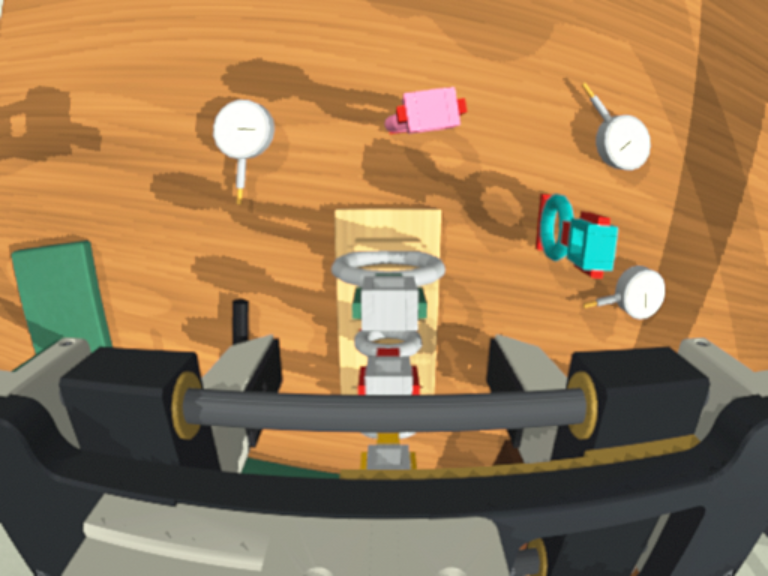

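```bash
python3 - <<'E'
from h import *
c=dict(np.load('wrist.npz'))
im=c['color'].astype(int); hsv=cv2.cvtColor(c['color'],cv2.COLOR_RGB2HSV)
cv2.imwrite('pics/w1c.png',cv2.resize(c['color'][150:270,200:320,::-1],None,fx=5,fy=5,interpolation=cv2.INTER_CUBIC))
v,u=np.mgrid[:384,:512]
m=(hsv[...,1]<50)&(hsv[...,2]>120)&(u>235)&(u<285)&(v>190)&(v<226)
for r in range(186,228,2): print(r,(hsv[r,236:288:3,2]).tolist())
E
```

```text
186 [165, 170, 151, 125, 131, 170, 167, 166, 167, 165, 166, 148, 126, 132, 243, 237, 236, 231]
188 [147, 154, 140, 128, 125, 168, 175, 173, 174, 172, 174, 145, 127, 123, 237, 227, 219, 222]
190 [238, 145, 133, 127, 117, 150, 170, 169, 170, 168, 170, 146, 129, 123, 197, 224, 238, 240]
192 [232, 97, 131, 130, 126, 137, 137, 136, 138, 137, 137, 133, 131, 130, 111, 112, 246, 241]
194 [181, 79, 214, 219, 225, 226, 224, 223, 224, 223, 222, 221, 221, 220, 168, 73, 255, 249]
196 [124, 79, 234, 230, 225, 232, 231, 230, 231, 231, 229, 230, 231, 230, 181, 62, 254, 250]
198 [102, 81, 233, 228, 222, 232, 230, 230, 231, 230, 229, 229, 230, 228, 179, 64, 247, 250]
200 [86, 77, 232, 230, 222, 232, 230, 230, 231, 230, 229, 227, 230, 231, 177, 73, 186, 250]
202 [134, 132, 233, 229, 221, 232, 230, 230, 230, 230, 229, 227, 229, 229, 193, 136, 154, 251]
204 [153, 150, 231, 227, 224, 232, 230, 230, 231, 229, 230, 227, 226, 228, 205, 154, 167, 250]
206 [154, 151, 230, 230, 225, 232, 229, 230, 231, 230, 230, 228, 227, 231, 189, 154, 178, 250]
208 [156, 150, 232, 231, 224, 233, 229, 230, 230, 229, 229, 228, 
[... 184 characters left out ...]
 227, 225, 228, 178, 145, 211, 242]
214 [188, 198, 230, 228, 230, 232, 230, 229, 229, 228, 229, 228, 227, 228, 230, 156, 234, 238]
216 [213, 210, 229, 228, 230, 232, 230, 229, 229, 228, 229, 227, 227, 229, 225, 183, 198, 240]
218 [213, 209, 232, 232, 233, 233, 230, 231, 231, 229, 231, 229, 231, 233, 227, 184, 179, 205]
220 [213, 168, 176, 182, 198, 213, 203, 206, 205, 205, 203, 201, 181, 174, 173, 184, 179, 170]
222 [210, 136, 125, 133, 226, 239, 210, 166, 175, 176, 172, 155, 142, 129, 120, 183, 179, 173]
224 [175, 134, 119, 153, 230, 237, 226, 139, 146, 148, 159, 147, 128, 128, 122, 173, 179, 173]
226 [169, 149, 132, 143, 210, 154, 150, 149, 151, 151, 143, 126, 121, 134, 176, 165, 178, 190]
```

View pics/w1c.png

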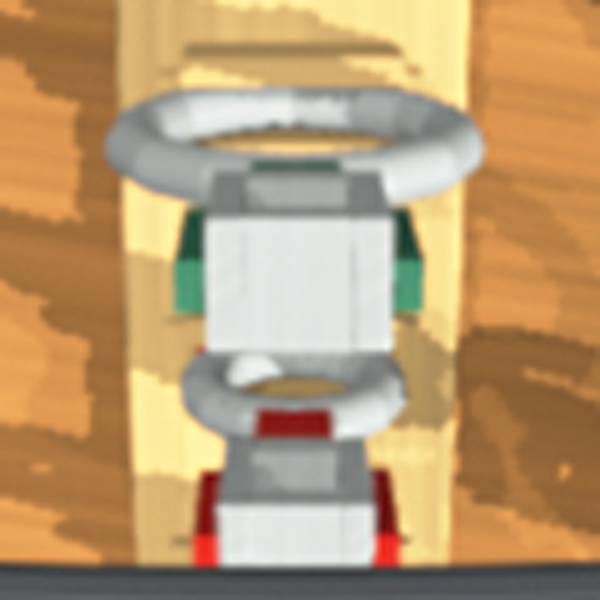

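```bash
python3 - <<'E'
from h import *
c=dict(np.load('wrist.npz'))
q=[wpt(c,a,b,172) for a,b in((241,193),(278.5,193),(278.8,220.3),(240.8,220.3))]
print(np.round(q,1).tolist(),np.mean(q,0)); 
for a,b in((0,1),(3,2),(0,3),(1,2)):
  d=q[b]-q[a]; print(np.linalg.norm(d),np.degrees(np.arctan2(d[1],d[0])))
# rack edges
l=[wpt(c,200+120/5,150+100/5,12),wpt(c,200+134/5,150+520/5,12)]; r=[wpt(c,200+470/5,170,12),wpt(c,200+452/5,254,12)]
for x in(l,r): print(np.degrees(np.arctan2(*(x[1]-x[0])[1::-1])))
plan([480,179.5,220],0.171)
E
```

```text
[[470.8, 162.2, 172.0], [465.1, 195.6, 172.0], [491.2, 201.0, 172.0], [497.1, 166.1, 172.0]] [481.05676405 181.25293621 172.        ]
33.87303825508106 99.70577847873041
35.421243768311356 99.65347010236447
26.620874670920497 8.392681669913902
26.66273181697094 11.722194802547717
9.54009835599801
9.75338149285235
tilt z [-0.001 -1.     0.   ] yaw 0.1704 pos [467.2 176.1 268.2] F [-0.1  0.6 -0.7] w 0.9 t 1.65
[[0.66, 2.41, 0.06, -0.0003], [0.66, 2.41, 0.06, -0.0003]]
```

```bash
python3 - <<'E'
from h import *
plan([480.7,180.6,137],0.169)
E
```

```text
tilt z [-0.001 -1.     0.   ] yaw 0.1704 pos [467.2 176.1 268.2] F [-0.1  0.6 -0.7] w 0.9 t 1.65
[[0.36, 3.28, 0.05, 0.0004], [0.36, 3.28, 0.05, 0.0004], [0.36, 3.28, 0.05, 0.0004], [0.36, 3.28, 0.05, 0.0004]]
```

Emit:
{"api": "servo_tool", "payload": {"rows": [[0.7, 1.6, 0.1, 0], [0.7, 3.2, 0.1, 0], [0, 3.3, 0, 0], [0, 3.0, 0, 0], [0, 2.0, 0, 0], [0, 0, 0, 0], [0, 0, 0, 0]]}}

```text
t: 2.35
tool_pos: [480.8, 181.2, 138.3]
eef_rot: [-0.704, -0.061, 0.061, 0.705]
wrist_force: [0.6, 0.2, 0.5]
grip_width: 0.901
```

Emit:
{"api": "servo_tool", "payload": {"rows": [[0, 0, 0, 0], [0, 0, 0, 0], [0, 0, 0, 0], [0, 0, 0, 0], [0, 0, 0, 0], [0, 0, 0, 0], [0, 0, 0, 0]], "fingers": 0, "grip_force": 40}}

```text
t: 3.05
tool_pos: [481.4, 180.4, 137.9]
eef_rot: [-0.704, -0.061, 0.06, 0.705]
wrist_force: [0.1, 0.5, 2.0]
grip_width: 0.496
```

Emit:
{"api": "servo_tool", "payload": {"rows": [[0, -0.5, 0, 0], [0, -1.0, 0, 0], [0, -1.5, 0, 0], [0, -1.5, 0, 0], [0, -0.8, 0, 0], [0, -0.3, 0, 0], [0, 0, 0, 0], [0, 0, 0, 0]]}}

```text
t: 3.85
tool_pos: [480.8, 180.2, 193.1]
eef_rot: [0.705, 0.06, -0.061, -0.704]
wrist_force: [0.3, -0.2, -5.6]
grip_width: 0.498
```

```bash
python3 - <<'E'
from h import *
plan([422,-230,190],0.2138,30)
snap('side');c=dict(np.load('side.npz'));cv2.imwrite('pics/s1.png',cv2.resize(c['color'][150:384,130:400,::-1],None,fx=2.5,fy=2.5))
E
```

```text
tilt z [-0.001 -1.     0.   ] yaw 0.1712 pos [480.8 180.2 193.1] F [ 0.3 -0.2 -5.6] w 0.498 t 3.85
[[-0.91, 0.02, -2.82, -0.003], [-0.92, 0.02, -2.81, -0.003], [-0.93, 0.02, -2.81, -0.003], [-0.94, 0.02, -2.81, -0.003], [-0.95, 0.02, -2.8, -0.003], [-0.96, 0.02, -2.8, -0.003], [-0.96, 0.02, -2.8, -0.003], [-0.97, 0.02, -2.8, -0.003], [-0.98, 0.02, -2.79, -0.003], [-0.99, 0.02, -2.79, -0.003]]
[[-1.0, 0.02, -2.79, -0.003], [-1.01, 0.02, -2.78, -0.003], [-1.02, 0.02, -2.78, -0.003], [-1.02, 0.02, -2.78, -0.003]]
```

View pics/s1.png

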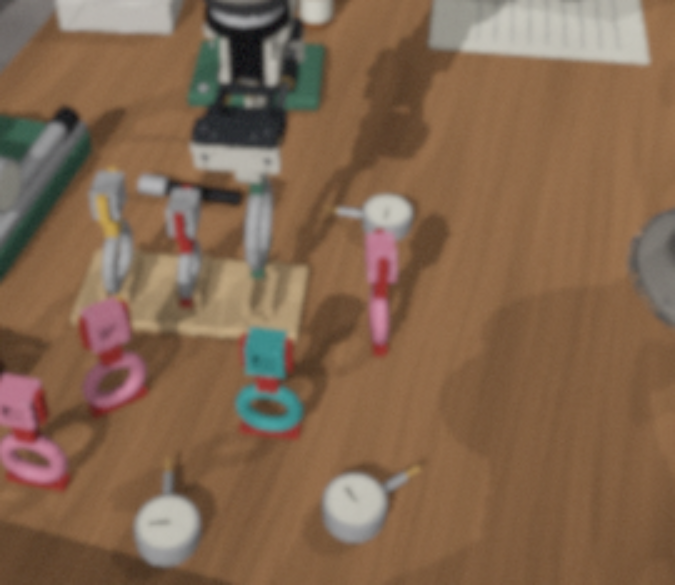

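Emit:
{"api": "servo_tool", "payload": {"rows": [[-0.5, 0, -1.4, 0], [-0.9, 0, -2.8, -0.003], [-0.95, 0, -3.2, -0.004], [-1.0, 0, -3.3, -0.004], [-1.05, 0, -3.3, -0.004], [-1.1, 0, -3.3, -0.004], [-1.1, 0, -3.3, -0.004], [-1.1, 0, -3.3, -0.004], [-1.1, 0, -3.3, -0.004], [-1.1, 0, -3.2, -0.004]]}}

```text
t: 4.9
tool_pos: [439.0, -138.6, 193.4]
eef_rot: [-0.703, -0.072, 0.073, 0.703]
wrist_force: [1.2, -0.5, -4.2]
grip_width: 0.498
```

Emit:
{"api": "servo_tool", "payload": {"rows": [[-1.1, 0, -2.9, -0.003], [-0.9, 0, -2.4, -0.002], [-0.8, 0, -1.6, -0.002], [-0.6, 0, -0.6, 0], [0, 0, 0, 0], [0, 0, 0, 0]]}}

```text
t: 5.5
tool_pos: [422.1, -216.6, 193.5]
eef_rot: [-0.703, -0.075, 0.075, 0.703]
wrist_force: [0.2, 0.4, -4.2]
grip_width: 0.499
```

```bash
python3 - <<'E'
from h import *
plan([420,-238,190],0.2138,30)
c=wsnap('w2')
for n in('side','top'):
  c=snap(n)
  cr=c['color'][80:240,180:380,::-1] if n=='side' else c['color'][120:240,270:370,::-1]
  cv2.imwrite('pics/%s2.png'%n,cv2.resize(cr,None,fx=4 if n=='side' else 5,fy=4 if n=='side' else 5,interpolation=cv2.INTER_CUBIC)[:600])
E
```

```text
tilt z [-0.    -1.     0.001] yaw 0.213 pos [ 422.1 -216.6  193.5] F [ 0.2  0.4 -4.2] w 0.499 t 5.5
[[-0.66, 0.35, -2.05, -0.0008]]
```

View pics/w2.png

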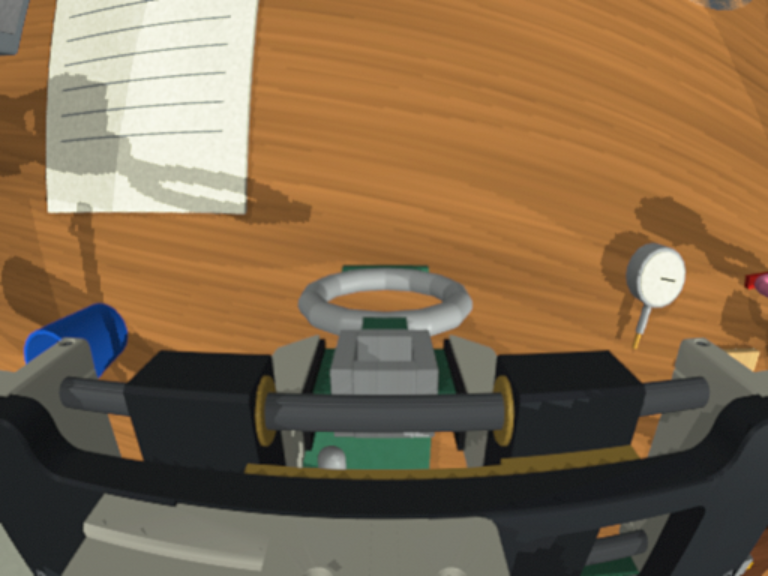

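View pics/side2.png

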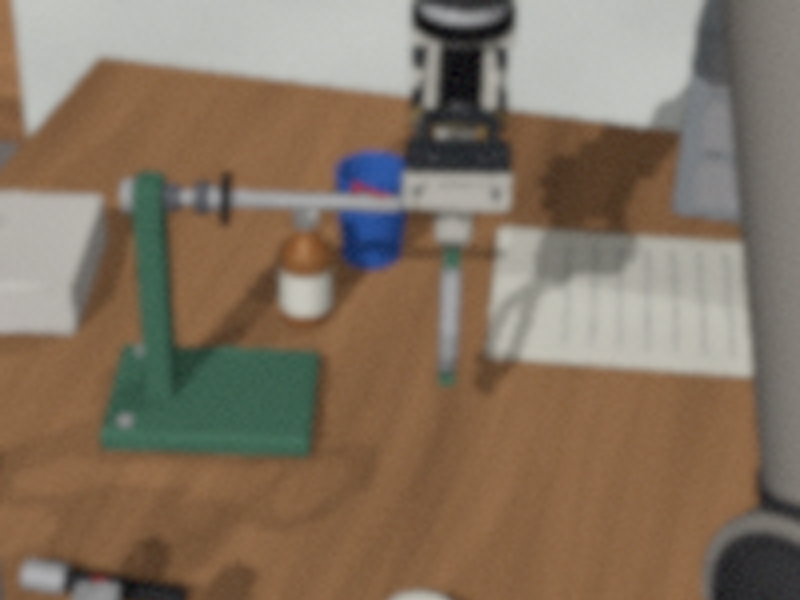

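View pics/top2.png

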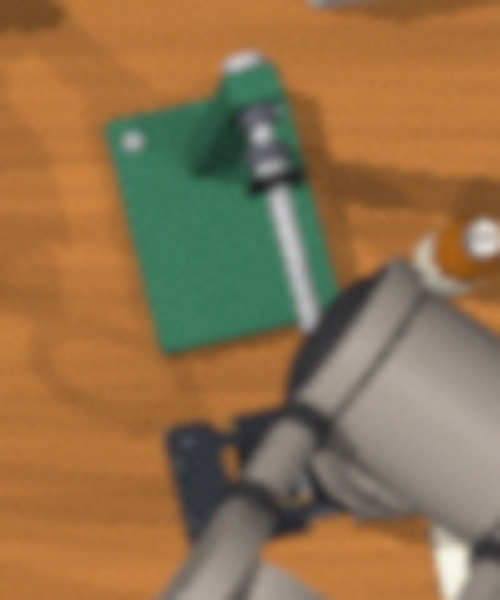

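```bash
python3 - <<'E'
from h import *
plan([420,-238.3,183],0.2138,30)
c=dict(np.load('side.npz'));P=cloud(c)
# rod via side depth
v,u=np.mgrid[:384,:512]
m=(P[...,2]>185)&(P[...,2]<215)&(P[...,1]<-180)&(P[...,1]>-260)&(P[...,0]>440)&(P[...,0]<590)
q=P[m];print(len(q))
for x in range(450,580,15):
  k=(q[:,0]>=x)&(q[:,0]<x+15)
  if k.sum():print(x,k.sum(),q[k].mean(0).round(1),q[k][:,2].min().round(1),q[k][:,2].max().round(1))
E
```

```text
tilt z [ 0. -1.  0.] yaw 0.2144 pos [ 422.6 -216.3  193.7] F [ 0.5 -0.5 -4.9] w 0.498 t 5.65
[[-0.72, 1.07, -2.09, 0.0006]]
178
465 19 [ 473.1 -224.1  200.3] 193.7 205.6
480 28 [ 488.6 -222.7  201.7] 193.7 212.2
495 27 [ 502.4 -217.9  202.6] 194.1 213.3
510 20 [ 517.8 -213.3  199.5] 192.8 204.9
525 17 [ 531.7 -210.   199.9] 192.0 204.7
540 21 [ 547.5 -208.   201. ] 194.3 205.3
555 20 [ 562.8 -204.5  200.8] 195.4 205.7
570 18 [ 577.7 -201.5  199.9] 193.0 205.3
```

Emit:
{"api": "servo_tool", "payload": {"rows": [[-0.35, 0.3, -0.8, 0], [-0.35, 0.5, -1.0, 0], [0, 0.3, -0.3, 0], [0, 0, 0, 0], [0, 0, 0, 0]]}}

```text
t: 6.15
tool_pos: [419.9, -239.2, 182.4]
eef_rot: [-0.703, -0.075, 0.075, 0.703]
wrist_force: [0.1, -0.7, -4.9]
grip_width: 0.497
```

```bash
python3 - <<'E'
from h import *
plan([420,-238.3,183],0.2138,30)
plan([462,-229.2,183],0.2138,10)
E
```

```text
tilt z [-0.    -1.     0.001] yaw 0.2127 pos [ 419.9 -239.2  182.4] F [ 0.1 -0.7 -4.9] w 0.497 t 6.15
[[0.03, -0.06, 0.09, -0.0011]]
tilt z [-0.    -1.     0.001] yaw 0.2127 pos [ 419.9 -239.2  182.4] F [ 0.1 -0.7 -4.9] w 0.497 t 6.15
[[0.87, -0.01, 0.02, -0.0002], [0.87, -0.01, 0.02, -0.0002], [0.87, -0.01, 0.02, -0.0002], [0.87, -0.01, 0.02, -0.0002], [0.87, -0.01, 0.02, -0.0002]]
```

Emit:
{"api": "servo_tool", "payload": {"rows": [[0.8, -0.05, 0.08, 0], [0.8, 0, 0, 0], [0.8, 0, 0, 0], [0.5, 0, 0, 0], [0.4, 0, 0, 0], [0.3, 0, 0, 0], [0, 0, 0, 0]]}}

```text
t: 6.85
tool_pos: [455.3, -230.7, 183.1]
eef_rot: [-0.703, -0.075, 0.075, 0.703]
wrist_force: [0.4, -0.4, -5.2]
grip_width: 0.499
```

```bash
python3 - <<'E'
from h import *
plan([475.3,-226.3,183],0.2138,10)
for n in('side',):
  c=snap(n)
  cv2.imwrite('pics/side3.png',cv2.resize(c['color'][100:190,200:320,::-1],None,fx=6,fy=6,interpolation=cv2.INTER_CUBIC)[:600])
wsnap('w3')
E
```

```text
tilt z [ 0. -1.  0.] yaw 0.2136 pos [ 455.3 -230.7  183.1] F [ 0.4 -0.4 -5.2] w 0.499 t 6.85
[[0.68, 0.0, 0.0, -0.0001], [0.68, 0.0, 0.0, -0.0001], [0.68, 0.0, 0.0, -0.0001]]
```

View pics/side3.png

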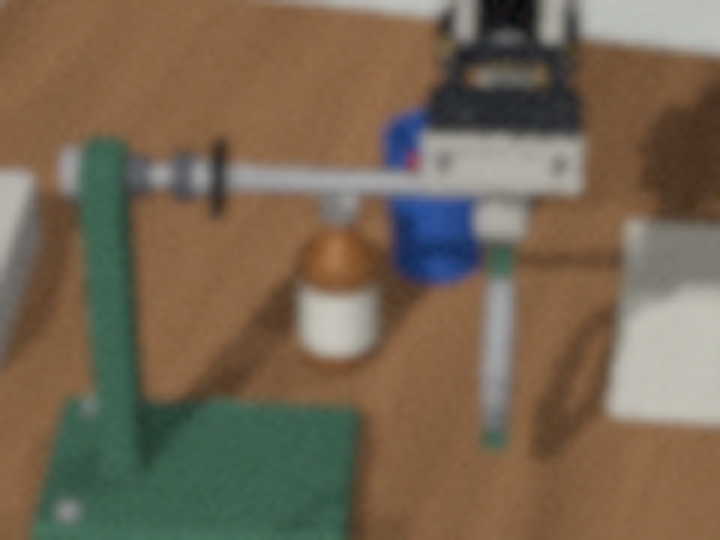

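View pics/w3.png

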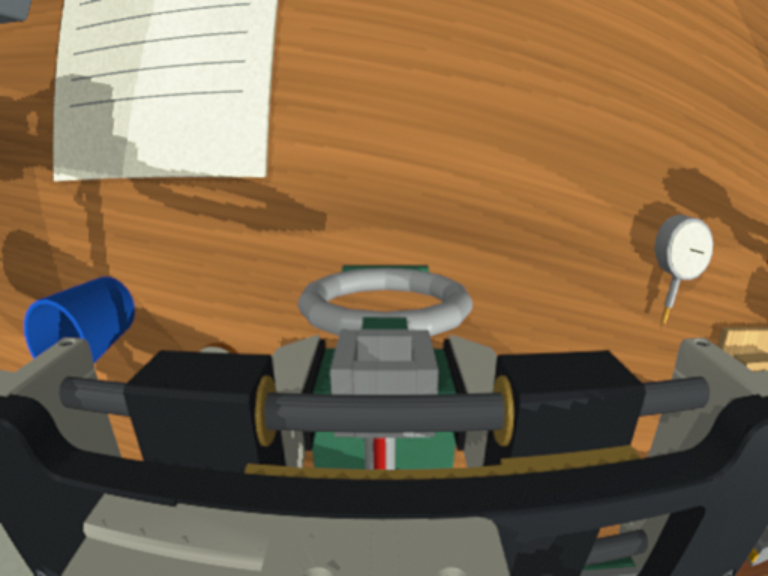

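Emit:
{"api": "servo_tool", "payload": {"rows": [[0.4, 0, 0, 0], [0.4, 0, 0, 0], [0.4, 0, 0, 0], [0.4, 0, 0, 0], [0.4, 0, 0, 0]]}}

```text
t: 7.45
tool_pos: [474.7, -226.5, 183.2]
eef_rot: [-0.703, -0.075, 0.075, 0.703]
wrist_force: [-3.4, -1.6, -1.2]
grip_width: 0.495
```

Emit:
{"api": "servo_tool", "payload": {"rows": [[0.4, 0, 0, 0], [0.4, 0, 0, 0], [0.4, 0, 0, 0], [0.4, 0, 0, 0]]}}

```text
t: 7.85
tool_pos: [490.6, -223.1, 183.2]
eef_rot: [-0.703, -0.075, 0.075, 0.703]
wrist_force: [-2.0, 0.1, -2.8]
grip_width: 0.501
```

```bash
python3 - <<'E'
from h import *
s=read_state();print(s['moment'].round(2) if hasattr(s['moment'],'round') else s['moment'])
plan([500,-220.9,183],0.2138,10)
wsnap('w4')
E
```

```text
[-0.07  0.22  0.05]
tilt z [ 0. -1. -0.] yaw 0.2132 pos [ 490.6 -223.1  183.2] F [-2.   0.1 -2.8] w 0.501 t 7.85
[[0.97, 0.02, 0.02, -0.0006]]
```

View pics/w4.png

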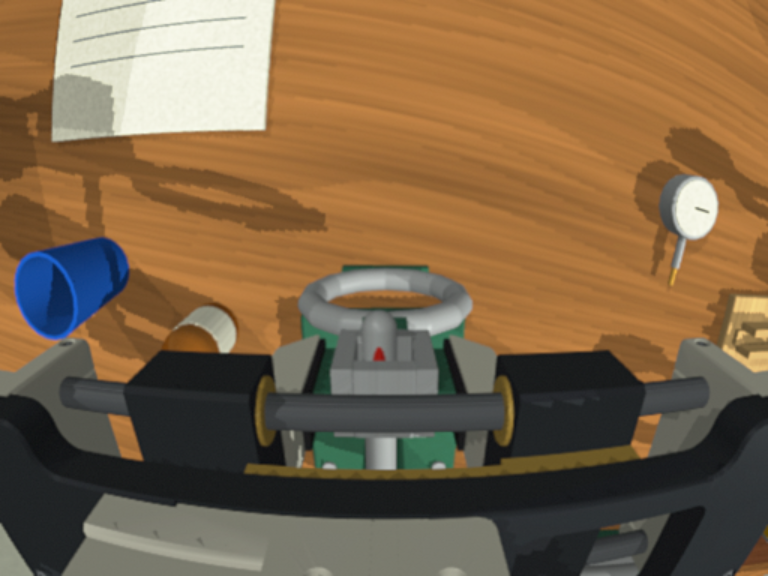

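Emit:
{"api": "servo_tool", "payload": {"rows": [[0.4, 0, 0, 0], [0.4, 0, 0, 0], [0.4, 0, 0, 0], [0.4, 0, 0, 0]]}}

```text
t: 8.3
tool_pos: [506.2, -219.7, 183.2]
eef_rot: [-0.703, -0.075, 0.075, 0.703]
wrist_force: [-1.8, -0.3, -3.5]
grip_width: 0.497
```

Emit:
{"api": "servo_tool", "payload": {"rows": [[0.4, 0, 0, 0], [0.4, 0, 0, 0], [0.4, 0, 0, 0], [0.4, 0, 0, 0]]}}

```text
t: 8.7
tool_pos: [521.9, -216.2, 183.0]
eef_rot: [-0.703, -0.075, 0.075, 0.703]
wrist_force: [-0.0, 0.1, -3.8]
grip_width: 0.496
```

```bash
python3 - <<'E'
from h import *
plan([500,-220.9,183],0.2138,10)
wsnap('w5')
E
```

```text
tilt z [ 0. -1.  0.] yaw 0.2132 pos [ 521.9 -216.2  183. ] F [-0.   0.1 -3.8] w 0.496 t 8.7
[[-0.75, -0.0, 0.0, -0.0002], [-0.75, -0.0, 0.0, -0.0002], [-0.75, -0.0, 0.0, -0.0002]]
```

View pics/w5.png

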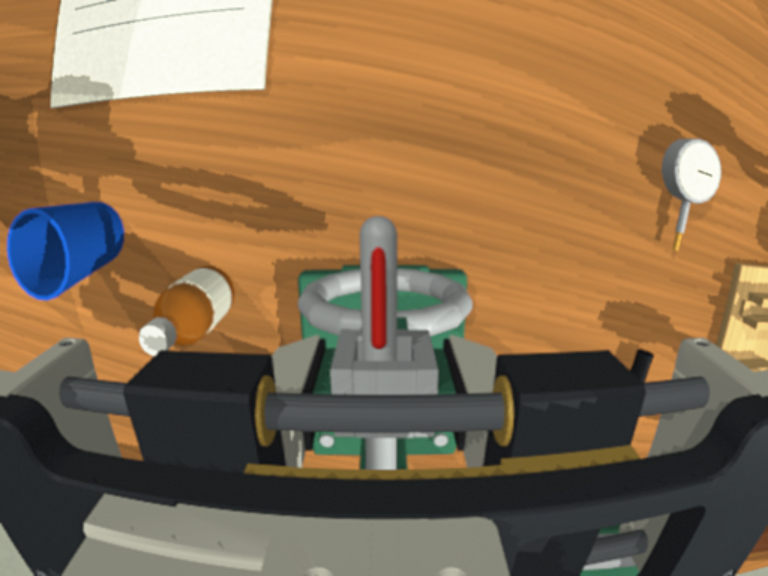

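```bash
python3 - <<'E'
from h import *
c=dict(np.load('wrist.npz'))
t=wpt(c,378.5/1.5,217/1.5,200);print(t, wpt(c,378/1.5,330/1.5,206), wpt(c,384.5/1.5,332/1.5,200),'line y at t',-226.3+.2172*(t[0]-475.3))
print('left/right edge',wpt(c,361/1.5,250/1.5,200),wpt(c,397/1.5,250/1.5,200))
E
```

```text
[ 465.06564608 -230.51451175  200.        ] [ 500.94150273 -222.95034583  206.        ] [ 503.63264187 -220.14737754  200.        ] line y at t -228.52290167237578
left/right edge [ 476.94454988 -233.83624518  200.        ] [ 474.44964192 -222.30404826  200.        ]
```

Emit:
{"api": "servo_tool", "payload": {"rows": [[0.8, 0, -0.1, 0], [1.0, 0, 0, 0], [1.0, 0, 0, 0], [0.8, 0, 0, 0], [0.5, 0, 0, 0], [0.3, 0, 0, 0], [0, 0, 0, 0]]}}

```text
t: 9.45
tool_pos: [565.0, -207.9, 183.0]
eef_rot: [-0.703, -0.075, 0.075, 0.703]
wrist_force: [-0.1, 0.7, -4.4]
grip_width: 0.497
```

Emit:
{"api": "servo_tool", "payload": {"rows": [[0.2, 0, 0, 0], [0.2, 0, 0, 0], [0.1, 0, 0, 0], [0, 0, 0, 0]]}}

```text
t: 9.85
tool_pos: [569.7, -207.1, 183.2]
eef_rot: [-0.703, -0.075, 0.075, 0.703]
wrist_force: [0.1, -0.0, -3.6]
grip_width: 0.497
```

Emit:
{"api": "servo_tool", "payload": {"rows": [[0.2, 0, 0, 0], [0.2, 0, 0, 0], [0, 0, 0, 0]]}}

```text
t: 10.15
tool_pos: [573.8, -206.1, 183.2]
eef_rot: [0.703, 0.075, -0.075, -0.703]
wrist_force: [0.1, 0.1, -3.9]
grip_width: 0.495
```

Free so far (force change is nil). Feeling onward.

Emit:
{"api": "servo_tool", "payload": {"rows": [[0.15, 0, 0, 0], [0.15, 0, 0, 0], [0, 0, 0, 0]]}}

```text
t: 10.45
tool_pos: [576.6, -205.5, 183.2]
eef_rot: [-0.703, -0.075, 0.075, 0.703]
wrist_force: [0.3, -0.5, -5.6]
grip_width: 0.5
```

Emit:
{"api": "servo_tool", "payload": {"rows": [[0.15, 0, 0, 0], [0.1, 0, 0, 0], [0, 0, 0, 0]]}}

```text
t: 10.75
tool_pos: [579.0, -205.0, 183.2]
eef_rot: [-0.703, -0.075, 0.075, 0.703]
wrist_force: [0.9, 0.1, -4.5]
grip_width: 0.495
```

Emit:
{"api": "servo_tool", "payload": {"rows": [[0.15, 0, 0, 0], [0.1, 0, 0, 0], [0, 0, 0, 0]]}}

```text
t: 11.05
tool_pos: [581.5, -204.5, 183.2]
eef_rot: [-0.703, -0.075, 0.075, 0.703]
wrist_force: [2.1, 1.0, -5.6]
grip_width: 0.497
```

Emit:
{"api": "servo_tool", "payload": {"rows": [[0.1, 0, 0, 0], [0.1, 0, 0, 0], [0, 0, 0, 0]]}}

```text
t: 11.35
tool_pos: [582.8, -204.1, 183.2]
eef_rot: [-0.703, -0.075, 0.076, 0.703]
wrist_force: [-4.0, -0.2, -2.7]
grip_width: 0.497
```

```bash
python3 - <<'E'
from h import *
for i in range(1):
  s=read_state();print(np.round(s['wrist_force'],2),np.round(s['moment'],2))
c=snap('side')
cv2.imwrite('pics/side6.png',cv2.resize(c['color'][90:190,200:320,::-1],None,fx=6,fy=6,interpolation=cv2.INTER_CUBIC)[:600])
s=read_state();print(np.round(s['wrist_force'],2),np.round(s['moment'],2))
E
```

```text
[-3.96 -0.23 -2.71] [-0.01  0.49  0.02]
[-3.37  0.04 -3.03] [-0.03  0.54  0.04]
```

View pics/side6.png

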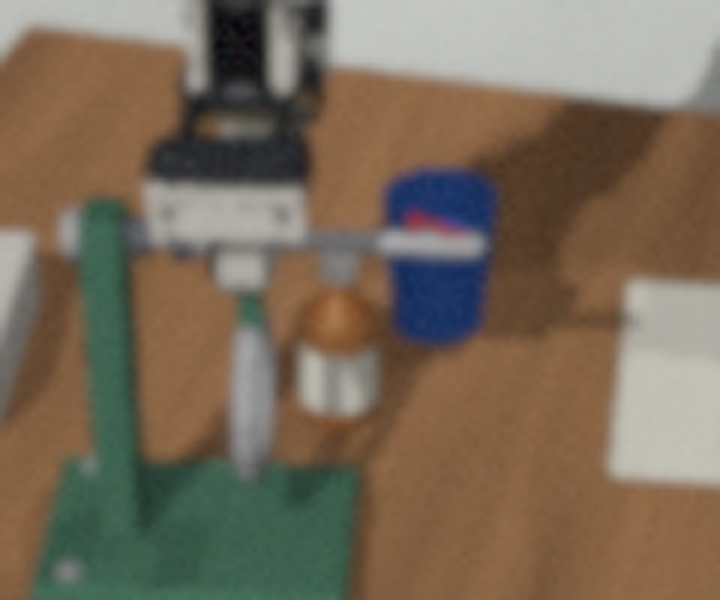

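Emit:
{"api": "servo_tool", "payload": {"rows": [[0.1, 0, 0, 0], [0, 0, 0, 0], [0, 0, 0, 0]]}}

```text
t: 11.7
tool_pos: [583.6, -203.9, 183.1]
eef_rot: [-0.703, -0.075, 0.076, 0.703]
wrist_force: [-4.6, -0.8, -2.6]
grip_width: 0.497
```

Emit:
{"api": "servo_tool", "payload": {"rows": [[0.1, 0, 0, 0], [0, 0, 0, 0], [0, 0, 0, 0]]}}

```text
t: 12.0
tool_pos: [584.1, -203.8, 183.1]
eef_rot: [-0.703, -0.074, 0.076, 0.703]
wrist_force: [-7.3, -1.5, -2.1]
grip_width: 0.497
```

Emit:
{"api": "servo_tool", "payload": {"rows": [[0.1, 0, 0, 0], [0, 0, 0, 0], [0, 0, 0, 0]]}}

```text
t: 12.3
tool_pos: [584.7, -203.7, 183.1]
eef_rot: [-0.703, -0.074, 0.076, 0.703]
wrist_force: [-8.5, -1.4, -1.3]
grip_width: 0.503
```

Emit:
{"api": "servo_tool", "payload": {"rows": [[0.05, 0, 0, 0], [0, 0, 0, 0], [0, 0, 0, 0], [0, 0, 0, 0]]}}

```text
t: 12.7
tool_pos: [584.9, -203.6, 183.1]
eef_rot: [-0.703, -0.074, 0.077, 0.703]
wrist_force: [-9.1, -1.6, -1.6]
grip_width: 0.5
```

Emit:
{"api": "servo_tool", "payload": {"rows": [[-0.2, 0, 0, 0], [-0.2, 0, 0, 0], [-0.05, 0.1, 0, 0], [0, 0.1, 0, 0], [0, 0.05, 0, 0], [0, 0, 0, 0]]}}

```text
t: 13.3
tool_pos: [582.4, -204.2, 180.5]
eef_rot: [-0.703, -0.075, 0.075, 0.703]
wrist_force: [-1.7, -0.1, -3.5]
grip_width: 0.497
```

Emit:
{"api": "servo_tool", "payload": {"rows": [[0, 0.08, 0, 0], [0, 0, 0, 0]]}}

```text
t: 13.5
tool_pos: [582.4, -204.2, 179.8]
eef_rot: [-0.703, -0.075, 0.075, 0.703]
wrist_force: [-2.9, -1.2, -4.3]
grip_width: 0.496
```

Emit:
{"api": "servo_tool", "payload": {"rows": [[-0.1, 0.05, 0, 0], [0, 0.05, 0, 0], [0, 0, 0, 0]]}}

```text
t: 13.8
tool_pos: [581.6, -204.4, 178.9]
eef_rot: [-0.703, -0.075, 0.075, 0.703]
wrist_force: [-0.4, 0.8, -4.6]
grip_width: 0.498
```

Emit:
{"api": "servo_tool", "payload": {"rows": [[0, 0.05, 0, 0], [0, 0, 0, 0]]}}

```text
t: 14.0
tool_pos: [581.6, -204.4, 178.8]
eef_rot: [0.703, 0.076, -0.075, -0.703]
wrist_force: [-0.6, 0.9, -1.1]
grip_width: 0.494
```

Emit:
{"api": "servo_tool", "payload": {"rows": [[0, 0, 0, 0], [0, 0, 0, 0], [0, 0, 0, 0], [0, 0, 0, 0], [0, 0, 0, 0]], "fingers": 85}}

```text
t: 14.5
tool_pos: [581.4, -204.5, 178.5]
eef_rot: [0.703, 0.075, -0.075, -0.703]
wrist_force: [-0.2, 0.7, 0.3]
grip_width: 0.84
```

Emit:
{"api": "servo_tool", "payload": {"rows": [[0, -0.5, 0, 0], [0, -1.5, 0, 0], [0, -2.5, 0, 0], [0, -2.0, 0, 0], [0, -0.5, 0, 0]]}}

```text
t: 15.0
tool_pos: [582.3, -204.9, 251.4]
eef_rot: [0.704, 0.077, -0.074, -0.702]
wrist_force: [-0.2, -0.9, 1.1]
grip_width: 0.85
```

```bash
python3 - <<'E'
from h import *
c=wsnap('w7')
plan([470,0,250],0.19,40)
plan([627.8,206,250],0.169,40)
c=snap('side')
cv2.imwrite('pics/side7.png',cv2.resize(c['color'][90:190,200:320,::-1],None,fx=6,fy=6,interpolation=cv2.INTER_CUBIC)[:600])
E
```

```text
tilt z [ 0.003 -1.    -0.002] yaw 0.2133 pos [ 582.1 -204.8  250.7] F [ 0.4 -0.3  0.7] w 0.847 t 15.05
[[-1.1, -0.0, 3.73, 0.0039], [-1.12, -0.0, 3.73, 0.0039], [-1.13, -0.0, 3.72, 0.0039], [-1.15, -0.0, 3.72, 0.0039], [-1.16, -0.0, 3.71, 0.0039], [-1.18, -0.0, 3.71, 0.0039]]
tilt z [ 0.003 -1.    -0.002] yaw 0.2133 pos [ 582.1 -204.8  250.7] F [ 0.4 -0.3  0.7] w 0.847 t 15.05
[[1.2, 0.0, 3.56, 0.004], [1.18, 0.0, 3.57, 0.004], [1.17, 0.0, 3.57, 0.004], [1.15, 0.0, 3.58, 0.004], [1.14, 0.0, 3.58, 0.004], [1.12, 0.0, 3.59, 0.004], [1.11, 0.0, 3.59, 0.004], [1.1, 0.0, 3.59, 0.004], [1.08, 0.0, 3.6, 0.004], [1.07, 0.0, 3.6, 0.004]]
[[1.05, 0.0, 3.61, 0.004]]
```

View pics/w7.png

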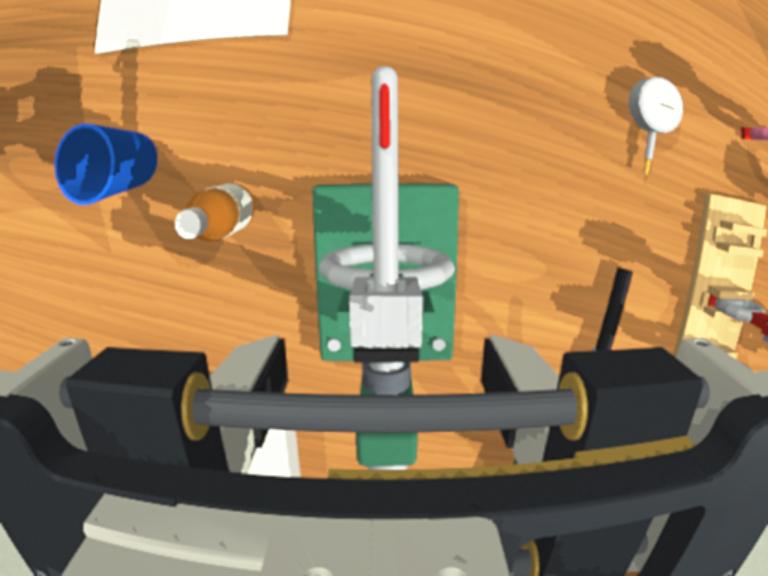

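View pics/side7.png

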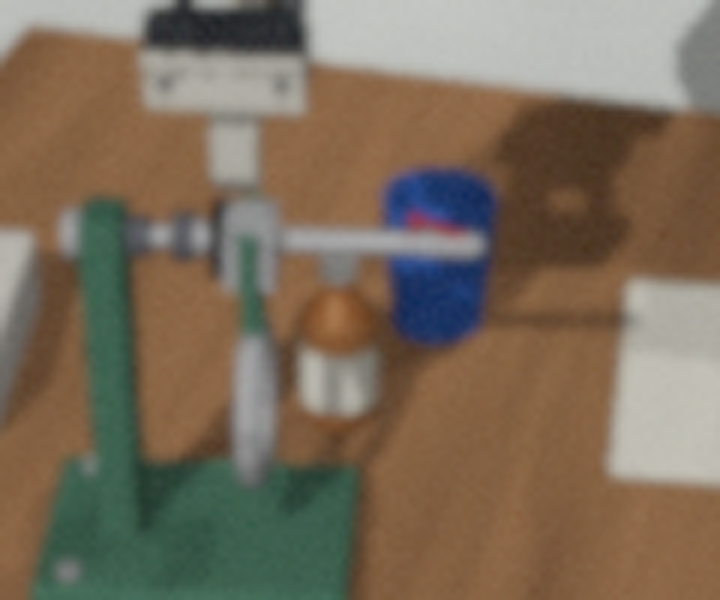

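Emit:
{"api": "servo_tool", "payload": {"rows": [[0.6, 0, 1.8, 0], [1.3, 0, 3.6, 0.004], [1.3, 0, 4.0, 0.005], [1.25, 0, 4.1, 0.005], [1.25, 0, 4.1, 0.005], [1.25, 0, 4.1, 0.005], [1.2, 0, 4.1, 0.005], [1.2, 0, 4.1, 0.005], [1.2, 0, 4.0, 0.005], [1.0, 0, 3.0, 0.005]]}}

```text
t: 16.1
tool_pos: [621.6, 183.8, 246.8]
eef_rot: [-0.704, -0.059, 0.061, 0.705]
wrist_force: [0.1, -0.7, -0.0]
grip_width: 0.848
```

```bash
python3 - <<'E'
from h import *
c=dict(np.load('wrist.npz'))
t=wpt(c,385/1.5,68/1.5,200);a=wpt(c,385/1.5,80/1.5,200);b=wpt(c,385.5/1.5,250/1.5,200);print(t,a,b,(b-a)[1]/(b-a)[0], -226.3+.2172*(t[0]-475.3), -226.3+.2172*(b[0]-475.3))
plan([628.5,206,235],0.169,40)
E
```

```text
[ 464.85263257 -230.2359355   200.        ] [ 470.58560426 -228.99161886  200.        ] [ 550.17914308 -211.43851988  200.        ] 0.2205342197382883 -228.56916820537072 -210.0362501234196
tilt z [-0.003 -1.     0.001] yaw 0.1711 pos [621.6 183.8 246.8] F [ 0.1 -0.7 -0. ] w 0.848 t 16.1
[[1.07, 1.18, 2.06, 0.0021]]
```

Emit:
{"api": "servo_tool", "payload": {"rows": [[0.4, 0.4, 1.0, 0], [0.5, 0.5, 1.0, 0], [-1.3, 0.4, 0.05, 0], [0, 0, 0, 0], [0, 0, 0, 0]]}}

```text
t: 16.6
tool_pos: [615.7, 198.7, 235.2]
eef_rot: [0.705, 0.059, -0.06, -0.705]
wrist_force: [-0.2, -0.8, -0.5]
grip_width: 0.849
```

```bash
python3 - <<'E'
from h import *
c=wsnap('w8')
cv2.imwrite('pics/w8c.png',cv2.resize(c['color'][150:270,200:320,::-1],None,fx=5,fy=5,interpolation=cv2.INTER_CUBIC))
plan([628.5,206,125],0.169,40)
E
```

```text
tilt z [ 0. -1. -0.] yaw 0.168 pos [616.  198.7 235.5] F [-0.6  0.1  0.1] w 0.852 t 16.65
[[0.45, 3.68, 0.17, -0.0003], [0.45, 3.68, 0.17, -0.0003], [0.45, 3.68, 0.17, -0.0003]]
```

View pics/w8c.png

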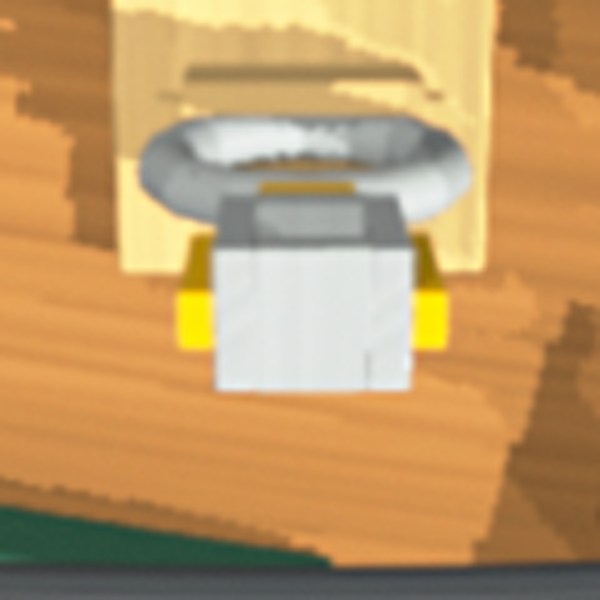

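```bash
python3 - <<'E'
from h import *
c=dict(np.load('wrist.npz'))
q=[wpt(c,200+a/5,150+b/5,156) for a,b in((214,247),(414,247),(413,391),(215,391))]
print(np.mean(q,0).round(1),[np.linalg.norm(q[i]-q[(i+1)%4]).round(1) for i in range(4)])
d=q[1]-q[0]+q[2]-q[3];print(np.degrees(np.arctan2(d[1],d[0]))-90)
E
```

```text
[629.2 206.9 156. ] [np.float64(34.0), np.float64(26.8), np.float64(34.9), np.float64(26.7)]
9.590422349693227
```

Emit:
{"api": "servo_tool", "payload": {"rows": [[0.7, 1.0, 0.27, 0], [0.7, 2.2, 0.27, 0], [0, 3.0, 0, 0], [0, 3.0, 0, 0], [0, 2.0, 0, 0], [0, 0.15, 0, 0], [0, 0, 0, 0], [0, 0, 0, 0]]}}

```text
t: 17.45
tool_pos: [629.6, 207.3, 123.3]
eef_rot: [-0.704, -0.061, 0.059, 0.705]
wrist_force: [-0.2, 0.4, 1.1]
grip_width: 0.852
```

Emit:
{"api": "servo_tool", "payload": {"rows": [[0, 0, 0, 0], [0, 0, 0, 0], [0, 0, 0, 0], [0, 0, 0, 0], [0, 0, 0, 0], [0, 0, 0, 0]], "fingers": 0, "grip_force": 40}}

```text
t: 18.05
tool_pos: [628.6, 207.2, 122.2]
eef_rot: [-0.705, -0.06, 0.06, 0.705]
wrist_force: [0.2, 0.5, 0.1]
grip_width: 0.501
```

Emit:
{"api": "servo_tool", "payload": {"rows": [[0, -0.5, 0, 0], [0, -1.0, 0, 0], [0, -1.5, 0, 0], [0, -1.5, 0, 0], [0, -1.5, 0, 0], [0, -1.0, 0, 0], [0, -0.3, 0, 0], [0, 0, 0, 0]]}}

```text
t: 18.85
tool_pos: [628.5, 207.2, 195.2]
eef_rot: [-0.705, -0.06, 0.06, 0.705]
wrist_force: [-0.1, -0.5, -2.7]
grip_width: 0.498
```

```bash
python3 - <<'E'
from h import *
plan([600,-30,192],0.19,35)
plan([420,-239.5,192],0.2138,35)
E
```

```text
tilt z [ 0. -1.  0.] yaw 0.1692 pos [628.5 207.2 195.2] F [-0.1 -0.5 -2.7] w 0.498 t 18.85
[[-0.97, 0.05, -3.27, -0.003], [-0.98, 0.05, -3.27, -0.003], [-0.99, 0.05, -3.27, -0.003], [-1.0, 0.05, -3.26, -0.003], [-1.01, 0.05, -3.26, -0.003], [-1.02, 0.05, -3.26, -0.003], [-1.03, 0.05, -3.25, -0.003]]
tilt z [ 0. -1.  0.] yaw 0.1692 pos [628.5 207.2 195.2] F [-0.1 -0.5 -2.7] w 0.498 t 18.85
[[-1.87, 0.02, -2.7, -0.003], [-1.88, 0.02, -2.7, -0.003], [-1.89, 0.02, -2.69, -0.003], [-1.9, 0.02, -2.68, -0.003], [-1.9, 0.02, -2.68, -0.003], [-1.91, 0.02, -2.67, -0.003], [-1.92, 0.02, -2.67, -0.003], [-1.93, 0.02, -2.66, -0.003], [-1.94, 0.02, -2.66, -0.003], [-1.94, 0.02, -2.65, -0.003]]
[[-1.95, 0.02, -2.64, -0.003], [-1.96, 0.02, -2.64, -0.003], [-1.97, 0.02, -2.63, -0.003], [-1.97, 0.02, -2.63, -0.003], [-1.98, 0.02, -2.62, -0.003]]
```

Emit:
{"api": "servo_tool", "payload": {"rows": [[-0.8, 0, -1.3, 0], [-1.8, 0, -2.4, -0.005], [-2.5, 0, -2.8, -0.005], [-2.7, 0, -2.9, -0.005], [-2.7, 0, -2.9, -0.005], [-2.7, 0, -2.9, -0.005], [-2.7, 0, -2.9, -0.005], [-2.7, 0, -2.9, -0.005], [-2.6, 0, -2.8, -0.005], [-2.5, 0, -2.7, -0.005]]}}

```text
t: 19.85
tool_pos: [443.9, -98.7, 194.3]
eef_rot: [-0.703, -0.075, 0.076, 0.703]
wrist_force: [-0.4, -0.1, -2.3]
grip_width: 0.495
```

```bash
python3 - <<'E'
from h import *
plan([420,-239.5,184],0.2138,35)
E
```

```text
tilt z [-0.001 -1.     0.001] yaw 0.2144 pos [443.9 -98.7 194.3] F [-0.4 -0.1 -2.3] w 0.495 t 19.85
[[-1.07, 0.21, -2.65, 0.0001], [-1.07, 0.21, -2.65, 0.0001], [-1.07, 0.21, -2.65, 0.0001], [-1.06, 0.21, -2.65, 0.0001], [-1.06, 0.21, -2.65, 0.0001]]
```

Emit:
{"api": "servo_tool", "payload": {"rows": [[-1.8, 0, -1.8, 0], [-1.8, 0.2, -2.6, 0], [-1.3, 0.2, -3.0, 0], [-0.4, 0.2, -2.6, 0], [0, 0.2, -1.8, 0], [0, 0.2, -0.8, 0], [0, 0, 0, 0], [0, 0, 0, 0]]}}

```text
t: 20.65
tool_pos: [420.3, -231.0, 184.5]
eef_rot: [-0.703, -0.076, 0.076, 0.704]
wrist_force: [-0.5, -0.1, -2.3]
grip_width: 0.497
```

```bash
python3 - <<'E'
from h import *
plan([420,-239.5,183.2],0.215,35)
E
```

```text
tilt z [-0.001 -1.     0.001] yaw 0.2148 pos [ 420.3 -231.   184.5] F [-0.5 -0.1 -2.3] w 0.497 t 20.65
[[-0.21, 0.13, -0.82, -0.0002]]
```

Emit:
{"api": "servo_tool", "payload": {"rows": [[-0.2, 0.1, -0.8, 0], [0.5, 0, 0, 0], [0.8, 0, 0, 0], [0.8, 0, 0, 0], [0.8, 0, 0, 0], [0.5, 0, 0, 0], [0.2, 0, 0, 0], [0, 0, 0, 0]]}}

```text
t: 21.45
tool_pos: [455.5, -232.5, 183.8]
eef_rot: [-0.703, -0.076, 0.076, 0.703]
wrist_force: [0.3, 0.1, -2.6]
grip_width: 0.499
```

```bash
python3 - <<'E'
from h import *
plan([522,-217.2,183.2],0.215,4)
E
```

```text
tilt z [-0. -1.  0.] yaw 0.2147 pos [ 455.5 -232.5  183.8] F [ 0.3  0.1 -2.6] w 0.499 t 21.45
[[0.38, 0.0, 0.0, -0.0], [0.38, 0.0, 0.0, -0.0], [0.38, 0.0, 0.0, -0.0], [0.38, 0.0, 0.0, -0.0], [0.38, 0.0, 0.0, -0.0], [0.38, 0.0, 0.0, -0.0], [0.38, 0.0, 0.0, -0.0], [0.38, 0.0, 0.0, -0.0], [0.38, 0.0, 0.0, -0.0], [0.38, 0.0, 0.0, -0.0]]
[[0.38, 0.0, 0.0, -0.0], [0.38, 0.0, 0.0, -0.0], [0.38, 0.0, 0.0, -0.0], [0.38, 0.0, 0.0, -0.0], [0.38, 0.0, 0.0, -0.0], [0.38, 0.0, 0.0, -0.0], [0.38, 0.0, 0.0, -0.0], [0.38, 0.0, 0.0, -0.0]]
```

Emit:
{"api": "servo_tool", "payload": {"rows": [[0.4, 0.02, 0, 0], [0.4, 0, 0, 0], [0.4, 0, 0, 0], [0.4, 0, 0, 0], [0.4, 0, 0, 0]]}}

```text
t: 21.95
tool_pos: [475.1, -228.4, 183.7]
eef_rot: [-0.703, -0.076, 0.076, 0.703]
wrist_force: [-2.4, -1.0, 0.2]
grip_width: 0.497
```

Emit:
{"api": "servo_tool", "payload": {"rows": [[0.4, 0, 0, 0], [0.4, 0, 0, 0], [0.4, 0, 0, 0], [0.4, 0, 0, 0], [0.4, 0, 0, 0]]}}

```text
t: 22.45
tool_pos: [494.8, -224.1, 183.7]
eef_rot: [-0.703, -0.076, 0.075, 0.703]
wrist_force: [-0.3, -0.4, -1.0]
grip_width: 0.496
```

Emit:
{"api": "servo_tool", "payload": {"rows": [[0.4, 0, 0, 0], [0.4, 0, 0, 0], [0.4, 0, 0, 0], [0.4, 0, 0, 0], [0.4, 0, 0, 0], [0.4, 0, 0, 0], [0.4, 0, 0, 0]]}}

```text
t: 23.15
tool_pos: [522.1, -218.0, 183.5]
eef_rot: [-0.703, -0.076, 0.076, 0.703]
wrist_force: [-0.3, 0.3, -2.4]
grip_width: 0.499
```

```bash
python3 - <<'E'
from h import *
plan([545,-212.2,183.2],0.215,50)
c=wsnap('w9')
E
```

```text
tilt z [ 0. -1.  0.] yaw 0.2142 pos [ 522.1 -218.   183.5] F [-0.3  0.3 -2.4] w 0.499 t 23.15
[[2.36, 0.03, 0.08, -0.0008]]
```

View pics/w9.png

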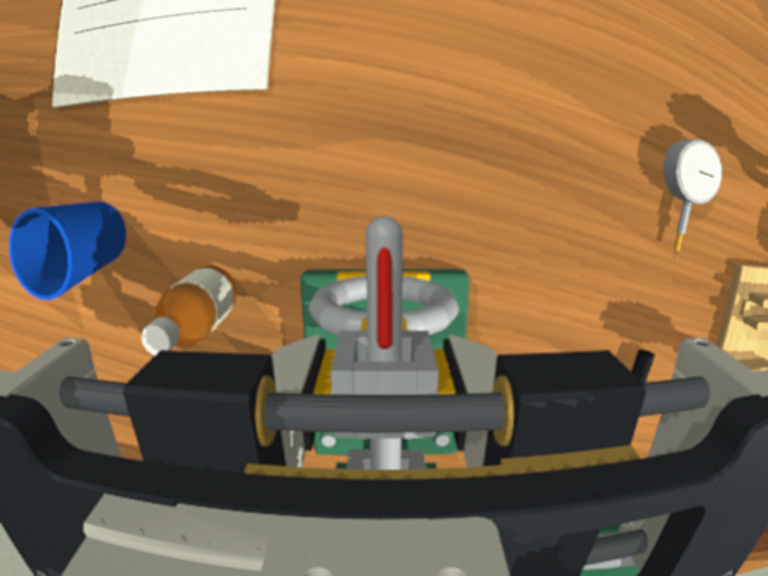

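Emit:
{"api": "servo_tool", "payload": {"rows": [[0.6, 0, 0.02, 0], [0.8, 0, 0, 0], [0.7, 0, 0, 0], [0.4, 0, 0, 0], [0.3, 0, 0, 0], [0, 0, 0, 0]]}}

```text
t: 23.8
tool_pos: [549.4, -211.9, 183.6]
eef_rot: [-0.703, -0.076, 0.076, 0.703]
wrist_force: [-0.5, 0.6, -3.1]
grip_width: 0.494
```

Emit:
{"api": "servo_tool", "payload": {"rows": [[0.2, 0, 0, 0], [0.2, 0, 0, 0], [0.1, 0, 0, 0], [0, 0, 0, 0]]}}

```text
t: 24.2
tool_pos: [554.0, -211.0, 183.7]
eef_rot: [-0.703, -0.076, 0.076, 0.703]
wrist_force: [0.2, 0.2, -1.8]
grip_width: 0.497
```

Emit:
{"api": "servo_tool", "payload": {"rows": [[0.15, 0, 0, 0], [0.15, 0, 0, 0], [0, 0, 0, 0]]}}

```text
t: 24.5
tool_pos: [556.5, -210.5, 183.7]
eef_rot: [-0.703, -0.075, 0.076, 0.703]
wrist_force: [-1.8, -0.4, -2.9]
grip_width: 0.497
```

Emit:
{"api": "servo_tool", "payload": {"rows": [[0.1, 0, 0, 0], [0.1, 0, 0, 0], [0, 0, 0, 0], [0, 0, 0, 0]]}}

```text
t: 24.9
tool_pos: [557.7, -210.2, 183.7]
eef_rot: [-0.703, -0.075, 0.076, 0.703]
wrist_force: [-6.9, -1.2, -0.1]
grip_width: 0.502
```

Emit:
{"api": "servo_tool", "payload": {"rows": [[0.1, 0, 0, 0], [0.05, 0, 0, 0], [0, 0, 0, 0], [0, 0, 0, 0]]}}

```text
t: 25.3
tool_pos: [558.4, -210.1, 183.7]
eef_rot: [-0.703, -0.074, 0.077, 0.703]
wrist_force: [-9.1, -1.7, 1.1]
grip_width: 0.501
```

Emit:
{"api": "servo_tool", "payload": {"rows": [[0, 0, 0, 0], [-0.2, 0, 0, 0], [-0.2, 0, 0, 0], [-0.15, 0.1, 0, 0], [0, 0.1, 0, 0], [0, 0.1, 0, 0], [0, 0, 0, 0]]}}

```text
t: 26.0
tool_pos: [555.0, -210.6, 180.4]
eef_rot: [-0.703, -0.076, 0.076, 0.703]
wrist_force: [0.1, 0.4, -2.5]
grip_width: 0.498
```

Emit:
{"api": "servo_tool", "payload": {"rows": [[0, 0.08, 0, 0], [0, 0, 0, 0]]}}

```text
t: 26.2
tool_pos: [555.0, -210.8, 179.8]
eef_rot: [-0.703, -0.076, 0.076, 0.703]
wrist_force: [0.9, 0.0, -3.4]
grip_width: 0.5
```

Emit:
{"api": "servo_tool", "payload": {"rows": [[0, 0.08, 0, 0], [0, 0, 0, 0]]}}

```text
t: 26.4
tool_pos: [555.0, -210.8, 179.1]
eef_rot: [-0.703, -0.076, 0.076, 0.703]
wrist_force: [-0.5, -0.0, -2.5]
grip_width: 0.494
```

Emit:
{"api": "servo_tool", "payload": {"rows": [[0, 0.06, 0, 0], [0, 0, 0, 0]]}}

```text
t: 26.6
tool_pos: [555.0, -210.8, 179.0]
eef_rot: [0.703, 0.076, -0.075, -0.703]
wrist_force: [-0.8, 0.2, 1.1]
grip_width: 0.502
```

Emit:
{"api": "servo_tool", "payload": {"rows": [[0, 0.04, 0, 0], [0, 0, 0, 0]]}}

```text
t: 26.8
tool_pos: [555.0, -210.8, 178.9]
eef_rot: [0.703, 0.076, -0.075, -0.703]
wrist_force: [-1.9, 2.3, 4.5]
grip_width: 0.497
```

Emit:
{"api": "servo_tool", "payload": {"rows": [[0, 0, 0, 0], [0, 0, 0, 0], [0, 0, 0, 0], [0, 0, 0, 0], [0, 0, 0, 0]], "fingers": 85}}

```text
t: 27.3
tool_pos: [554.9, -210.8, 177.9]
eef_rot: [-0.703, -0.076, 0.076, 0.703]
wrist_force: [0.3, 0.2, 0.1]
grip_width: 0.839
```

Emit:
{"api": "servo_tool", "payload": {"rows": [[0, -0.5, 0, 0], [0, -1.5, 0, 0], [0, -2.5, 0, 0], [0, -2.0, 0, 0], [0, -0.5, 0, 0]]}}

```text
t: 27.8
tool_pos: [555.9, -211.3, 251.0]
eef_rot: [0.704, 0.077, -0.074, -0.702]
wrist_force: [0.2, -0.3, -0.5]
grip_width: 0.849
```

```bash
python3 - <<'E'
from h import *
c=wsnap('w10')
plan([542,191,220],0.169,45)
c=snap('side')
cv2.imwrite('pics/side10.png',cv2.resize(c['color'][90:190,200:320,::-1],None,fx=6,fy=6,interpolation=cv2.INTER_CUBIC)[:600])
E
```

```text
tilt z [ 0.003 -1.    -0.002] yaw 0.2142 pos [ 555.6 -211.2  250.3] F [ 0.1 -0.3  0.7] w 0.853 t 27.85
[[0.8, 0.33, 4.4, 0.005], [0.78, 0.33, 4.4, 0.005], [0.76, 0.33, 4.41, 0.005], [0.73, 0.33, 4.41, 0.005], [0.71, 0.33, 4.41, 0.005], [0.69, 0.33, 4.42, 0.005], [0.67, 0.33, 4.42, 0.005], [0.65, 0.33, 4.42, 0.005], [0.62, 0.33, 4.43, 0.005]]
```

View pics/w10.png

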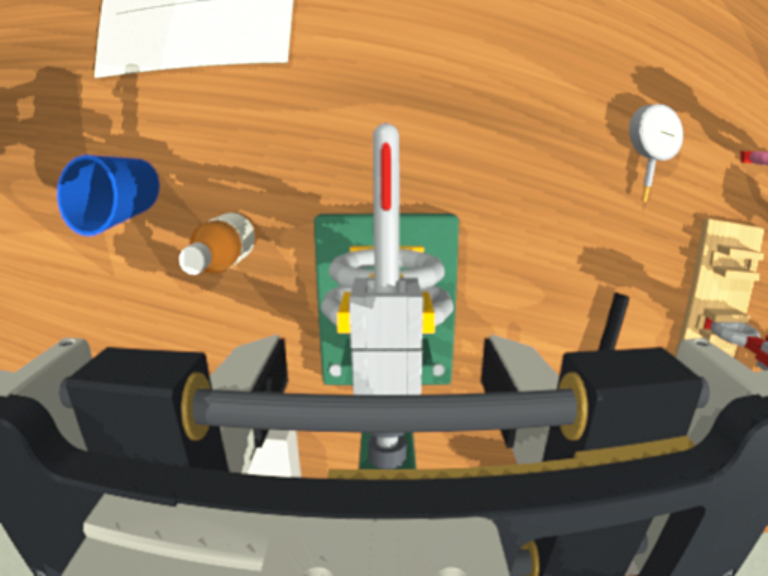

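View pics/side10.png

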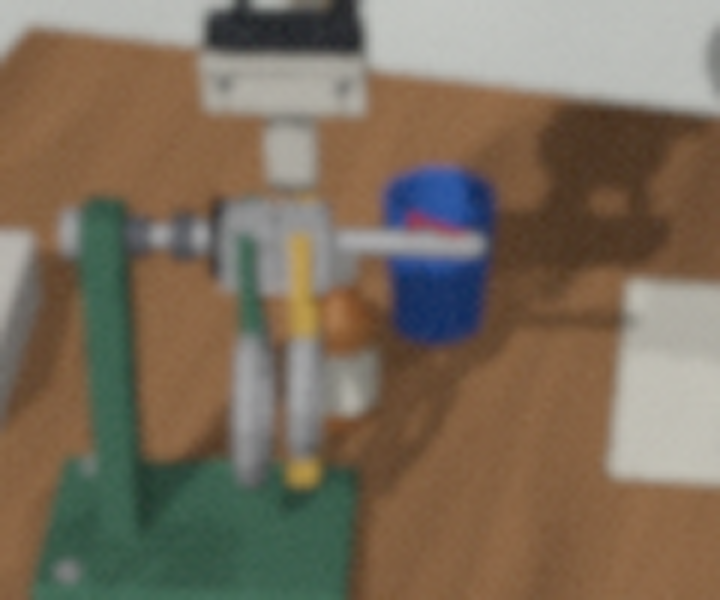

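Both gauges hang close together at (270–300, 245) in the side crop, keeper up. Now the small one.

Emit:
{"api": "servo_tool", "payload": {"rows": [[0.5, 0, 2.0, 0], [0.8, 0.2, 4.3, 0.005], [0.8, 0.4, 4.7, 0.006], [0.8, 0.4, 4.7, 0.006], [0.8, 0.4, 4.7, 0.006], [0.7, 0.4, 4.7, 0.006], [0.7, 0.4, 4.7, 0.006], [0.7, 0.4, 4.5, 0.006], [0.6, 0.4, 3.3, 0.004], [0.2, 0.2, 1.5, 0]]}}

```text
t: 28.9
tool_pos: [542.7, 188.4, 214.3]
eef_rot: [-0.704, -0.06, 0.062, 0.705]
wrist_force: [-0.1, -0.9, 0.4]
grip_width: 0.85
```

Emit:
{"api": "servo_tool", "payload": {"rows": [[0, 0, 0.3, 0], [0, 0, 0, 0]]}}

```text
t: 29.1
tool_pos: [543.3, 187.9, 215.5]
eef_rot: [0.705, 0.059, -0.06, -0.704]
wrist_force: [0.7, -0.9, -0.4]
grip_width: 0.851
```

```bash
python3 - <<'E'
from h import *
c=wsnap('w11')
cv2.imwrite('pics/w11c.png',cv2.resize(c['color'][150:270,200:320,::-1],None,fx=5,fy=5,interpolation=cv2.INTER_CUBIC))
plan([554.8,193.5,106],0.169,40)
E
```

```text
tilt z [-0.001 -1.    -0.001] yaw 0.1684 pos [543.5 187.3 215.8] F [ 0.  -0.9 -0.4] w 0.85 t 29.15
[[0.41, 3.66, 0.14, -0.0002], [0.41, 3.66, 0.14, -0.0002], [0.41, 3.66, 0.14, -0.0002]]
```

View pics/w11c.png

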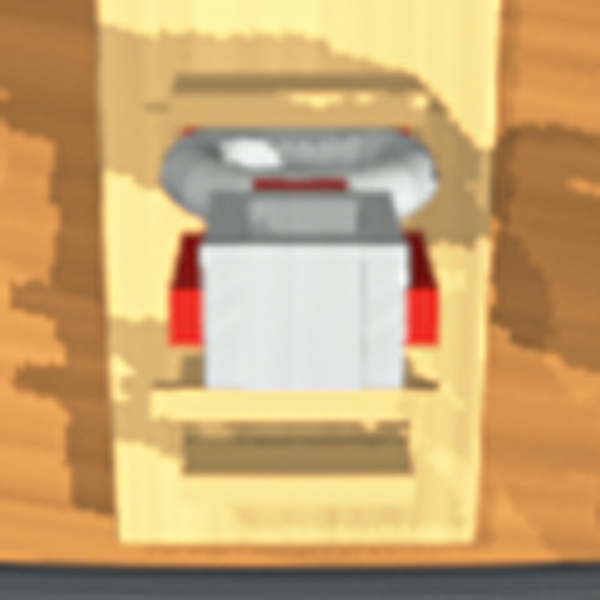

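```bash
python3 - <<'E'
from h import *
c=dict(np.load('wrist.npz'))
q=[wpt(c,200+a/5,150+b/5,140) for a,b in((203,243),(406,243),(404,387),(206,387))]
print(np.mean(q,0).round(1),[np.linalg.norm(q[i]-q[(i+1)%4]).round(1) for i in range(4)])
d=q[1]-q[0]+q[2]-q[3];print(np.degrees(np.arctan2(d[1],d[0]))-90)
E
```

```text
[554.9 194.  140. ] [np.float64(33.9), np.float64(26.3), np.float64(34.3), np.float64(26.2)]
9.698611580945581
```

Emit:
{"api": "servo_tool", "payload": {"rows": [[0.6, 1.0, 0.22, 0], [0.6, 2.2, 0.23, 0], [0, 3.0, 0, 0], [0, 3.0, 0, 0], [0, 1.6, 0, 0], [0, 0.2, 0, 0], [0, 0, 0, 0], [0, 0, 0, 0]]}}

```text
t: 29.95
tool_pos: [555.5, 194.7, 107.2]
eef_rot: [-0.705, -0.06, 0.059, 0.705]
wrist_force: [0.1, 0.2, 0.2]
grip_width: 0.848
```

Emit:
{"api": "servo_tool", "payload": {"rows": [[0, 0, 0, 0], [0, 0, 0, 0], [0, 0, 0, 0], [0, 0, 0, 0], [0, 0, 0, 0], [0, 0, 0, 0]], "fingers": 0, "grip_force": 40}}

```text
t: 30.55
tool_pos: [554.7, 195.0, 106.3]
eef_rot: [-0.705, -0.06, 0.06, 0.705]
wrist_force: [0.2, -0.4, 0.9]
grip_width: 0.495
```

Emit:
{"api": "servo_tool", "payload": {"rows": [[0, -0.5, 0, 0], [0, -1.0, 0, 0], [0, -1.5, 0, 0], [0, -1.7, 0, 0], [0, -1.7, 0, 0], [0, -1.5, 0, 0], [0, -0.6, 0, 0], [0, 0, 0, 0]]}}

```text
t: 31.35
tool_pos: [554.9, 195.2, 192.3]
eef_rot: [-0.704, -0.061, 0.059, 0.705]
wrist_force: [0.0, -0.7, -1.6]
grip_width: 0.498
```

```bash
python3 - <<'E'
from h import *
plan([435,-90,193],0.213,35)
E
```

```text
tilt z [ 0.002 -1.     0.   ] yaw 0.1692 pos [554.9 195.2 192.3] F [ 0.  -0.7 -1.6] w 0.498 t 31.35
[[-1.85, -0.01, -2.9, -0.0049], [-1.86, -0.01, -2.89, -0.0049], [-1.88, -0.01, -2.88, -0.0049], [-1.89, -0.01, -2.87, -0.0049], [-1.9, -0.01, -2.86, -0.0049], [-1.92, -0.01, -2.85, -0.0049], [-1.93, -0.01, -2.84, -0.0049], [-1.94, -0.01, -2.83, -0.0049], [-1.96, -0.01, -2.82, -0.0049]]
```

Emit:
{"api": "servo_tool", "payload": {"rows": [[-0.8, 0, -1.3, 0], [-1.6, 0, -2.4, -0.005], [-2.0, 0, -2.8, -0.005], [-2.0, 0, -2.9, -0.005], [-2.0, 0, -2.9, -0.005], [-2.0, 0, -2.9, -0.005], [-2.0, 0, -2.9, -0.005], [-2.0, 0, -2.9, -0.005], [-1.7, 0, -2.8, -0.005], [-1.2, 0, -2.5, -0.005]]}}

```text
t: 32.35
tool_pos: [432.4, -96.7, 190.5]
eef_rot: [-0.703, -0.075, 0.076, 0.703]
wrist_force: [-0.2, -0.1, -2.5]
grip_width: 0.494
```

```bash
python3 - <<'E'
from h import *
plan([420,-239.5,184],0.2145,35)
E
```

```text
tilt z [-0.001 -1.     0.001] yaw 0.2139 pos [432.4 -96.7 190.5] F [-0.2 -0.1 -2.5] w 0.494 t 32.35
[[-0.85, 0.13, -2.74, -0.0001], [-0.85, 0.13, -2.74, -0.0001], [-0.85, 0.13, -2.74, -0.0001], [-0.85, 0.13, -2.74, -0.0001], [-0.85, 0.13, -2.74, -0.0001]]
```

Emit:
{"api": "servo_tool", "payload": {"rows": [[-1.2, 0.1, -2.0, 0], [-1.2, 0.1, -2.8, 0], [-1.0, 0.1, -3.0, 0], [-0.5, 0.1, -2.7, 0], [0, 0.1, -1.8, 0], [0, 0.1, -0.6, 0], [0, 0, 0, 0], [0, 0, 0, 0]]}}

```text
t: 33.15
tool_pos: [423.0, -228.7, 184.8]
eef_rot: [-0.703, -0.076, 0.076, 0.703]
wrist_force: [-0.4, -0.1, -1.5]
grip_width: 0.497
```

```bash
python3 - <<'E'
from h import *
plan([420,-239.5,183.4],0.215,35)
E
```

```text
tilt z [-0.    -1.     0.001] yaw 0.2149 pos [ 423.  -228.7  184.8] F [-0.4 -0.1 -1.5] w 0.497 t 33.15
[[-0.53, 0.14, -0.99, -0.0001]]
```

Emit:
{"api": "servo_tool", "payload": {"rows": [[-0.5, 0.1, -1.0, 0], [0.5, 0, -0.04, 0], [0.8, 0, 0, 0], [0.8, 0, 0, 0], [0.8, 0, 0, 0], [0.5, 0, 0, 0], [0.2, 0, 0, 0], [0, 0, 0, 0]]}}

```text
t: 33.95
tool_pos: [455.8, -233.3, 183.9]
eef_rot: [-0.703, -0.076, 0.076, 0.703]
wrist_force: [-0.6, -0.1, -1.2]
grip_width: 0.5
```

```bash
python3 - <<'E'
from h import *
plan([522,-218.0,183.5],0.2145,80)
E
```

```text
tilt z [-0. -1.  0.] yaw 0.2148 pos [ 455.8 -233.3  183.9] F [-0.6 -0.1 -1.2] w 0.5 t 33.95
[[6.79, 0.04, 0.08, 0.0003]]
```

Emit:
{"api": "servo_tool", "payload": {"rows": [[0.4, 0.02, 0.08, 0], [0.4, 0, 0, 0], [0.4, 0, 0, 0], [0.4, 0, 0, 0], [0.4, 0, 0, 0]]}}

```text
t: 34.45
tool_pos: [475.3, -228.4, 183.9]
eef_rot: [-0.703, -0.076, 0.076, 0.703]
wrist_force: [-2.2, -0.5, 0.1]
grip_width: 0.5
```

Emit:
{"api": "servo_tool", "payload": {"rows": [[0.4, 0, 0, 0], [0.4, 0, 0, 0], [0.4, 0, 0, 0], [0.4, 0, 0, 0], [0.4, 0, 0, 0]]}}

```text
t: 34.95
tool_pos: [495.0, -224.1, 183.9]
eef_rot: [-0.703, -0.076, 0.075, 0.703]
wrist_force: [-1.3, -0.5, 0.5]
grip_width: 0.496
```

Emit:
{"api": "servo_tool", "payload": {"rows": [[0.4, 0, 0, 0], [0.4, 0, 0, 0], [0.4, 0, 0, 0], [0.4, 0, 0, 0], [0.4, 0, 0, 0], [0.4, 0, 0, 0], [0.2, 0, 0, 0]]}}

```text
t: 35.65
tool_pos: [520.4, -218.4, 183.7]
eef_rot: [-0.703, -0.076, 0.076, 0.703]
wrist_force: [0.3, -0.1, -1.4]
grip_width: 0.499
```

```bash
python3 - <<'E'
from h import *
plan([529.6,-216.2,183.2],0.215,50)
c=wsnap('w12')
E
```

```text
tilt z [ 0. -1.  0.] yaw 0.2144 pos [ 520.4 -218.4  183.7] F [ 0.3 -0.1 -1.4] w 0.499 t 35.65
[[0.94, 0.05, 0.02, -0.0006]]
```

View pics/w12.png

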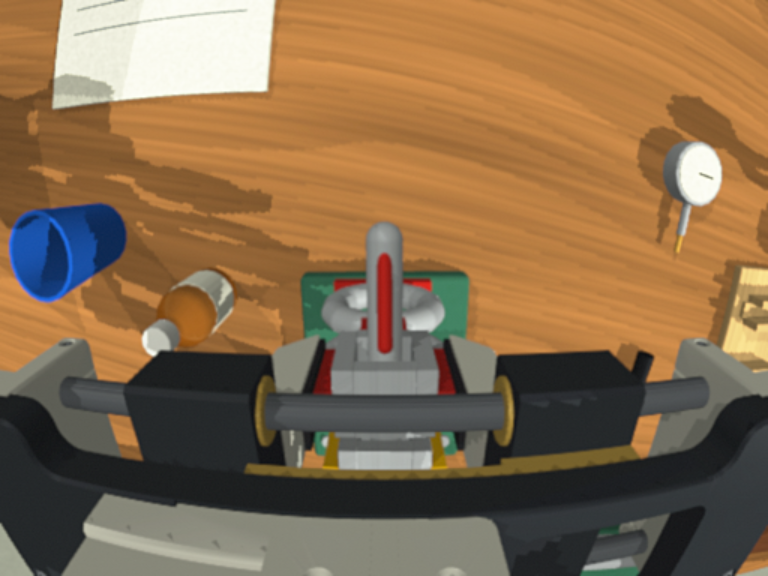

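Rod centred at column 384; keeper apparently up. Feel for the medium gauge.

Emit:
{"api": "servo_tool", "payload": {"rows": [[0.2, 0, 0, 0], [0.2, 0, 0, 0], [0.2, 0, 0, 0], [0.15, 0, 0, 0], [0, 0, 0, 0]]}}

```text
t: 36.2
tool_pos: [527.4, -217.0, 183.9]
eef_rot: [-0.703, -0.076, 0.076, 0.703]
wrist_force: [-0.7, -0.4, -2.2]
grip_width: 0.495
```

Emit:
{"api": "servo_tool", "payload": {"rows": [[0.15, 0, 0, 0], [0.1, 0, 0, 0], [0, 0, 0, 0]]}}

```text
t: 36.5
tool_pos: [529.8, -216.5, 183.9]
eef_rot: [-0.703, -0.076, 0.076, 0.703]
wrist_force: [0.1, -0.1, -1.3]
grip_width: 0.497
```

Emit:
{"api": "servo_tool", "payload": {"rows": [[0.1, 0, 0, 0], [0.05, 0, 0, 0], [0, 0, 0, 0]]}}

```text
t: 36.8
tool_pos: [531.1, -216.2, 183.9]
eef_rot: [-0.703, -0.075, 0.076, 0.703]
wrist_force: [-0.9, -0.3, -1.9]
grip_width: 0.497
```

Emit:
{"api": "servo_tool", "payload": {"rows": [[0.1, 0, 0, 0], [0.1, 0, 0, 0], [0, 0, 0, 0], [0, 0, 0, 0]]}}

```text
t: 37.2
tool_pos: [531.9, -216.0, 183.8]
eef_rot: [-0.703, -0.075, 0.077, 0.703]
wrist_force: [-7.0, -1.7, 0.3]
grip_width: 0.498
```

Emit:
{"api": "servo_tool", "payload": {"rows": [[0.1, 0, 0, 0], [0, 0, 0, 0], [0, 0, 0, 0]]}}

```text
t: 37.5
tool_pos: [532.4, -215.9, 183.8]
eef_rot: [-0.703, -0.074, 0.077, 0.703]
wrist_force: [-8.8, -2.0, 1.4]
grip_width: 0.499
```

Emit:
{"api": "servo_tool", "payload": {"rows": [[0.05, 0, 0, 0], [0, 0, 0, 0], [0, 0, 0, 0], [0, 0, 0, 0]]}}

```text
t: 37.9
tool_pos: [532.5, -215.8, 183.8]
eef_rot: [-0.703, -0.074, 0.077, 0.703]
wrist_force: [-9.8, -2.2, 2.2]
grip_width: 0.496
```

Emit:
{"api": "servo_tool", "payload": {"rows": [[-0.2, 0, 0, 0], [-0.2, 0, 0, 0], [-0.05, 0.1, 0, 0], [0, 0.1, 0, 0], [0, 0.1, 0, 0], [0, 0, 0, 0]]}}

```text
t: 38.5
tool_pos: [530.3, -216.3, 180.7]
eef_rot: [-0.703, -0.076, 0.076, 0.703]
wrist_force: [0.0, 0.5, -2.2]
grip_width: 0.499
```

Emit:
{"api": "servo_tool", "payload": {"rows": [[0, 0.1, 0, 0], [0, 0, 0, 0]]}}

```text
t: 38.7
tool_pos: [530.2, -216.4, 179.7]
eef_rot: [-0.703, -0.076, 0.076, 0.703]
wrist_force: [-0.4, -0.6, -1.6]
grip_width: 0.495
```

Emit:
{"api": "servo_tool", "payload": {"rows": [[0, 0.06, 0, 0], [0, 0, 0, 0]]}}

```text
t: 38.9
tool_pos: [530.2, -216.4, 179.2]
eef_rot: [-0.703, -0.076, 0.076, 0.703]
wrist_force: [0.2, -0.4, -2.6]
grip_width: 0.498
```

Emit:
{"api": "servo_tool", "payload": {"rows": [[0, 0.05, 0, 0], [0, 0, 0, 0]]}}

```text
t: 39.1
tool_pos: [530.3, -216.4, 179.0]
eef_rot: [0.703, 0.076, -0.075, -0.703]
wrist_force: [-0.6, 0.2, -0.2]
grip_width: 0.494
```

Emit:
{"api": "servo_tool", "payload": {"rows": [[0, 0.03, 0, 0], [0, 0, 0, 0]]}}

```text
t: 39.3
tool_pos: [530.3, -216.5, 179.0]
eef_rot: [0.703, 0.076, -0.075, -0.703]
wrist_force: [-1.2, 0.8, 3.3]
grip_width: 0.496
```

Emit:
{"api": "servo_tool", "payload": {"rows": [[0, 0, 0, 0], [0, 0, 0, 0], [0, 0, 0, 0], [0, 0, 0, 0], [0, 0, 0, 0]], "fingers": 85}}

```text
t: 39.8
tool_pos: [530.2, -216.4, 178.4]
eef_rot: [-0.703, -0.076, 0.076, 0.703]
wrist_force: [0.8, -1.0, -0.3]
grip_width: 0.838
```

Emit:
{"api": "servo_tool", "payload": {"rows": [[0, -0.5, 0, 0], [0, -1.5, 0, 0], [0, -2.5, 0, 0], [0, -2.0, 0, 0], [0, -1.5, 0, 0], [0, -0.5, 0, 0], [0, 0, 0, 0], [0, 0, 0, 0]]}}

```text
t: 40.6
tool_pos: [529.9, -216.3, 262.7]
eef_rot: [-0.703, -0.075, 0.076, 0.703]
wrist_force: [-0.7, -0.4, -0.5]
grip_width: 0.846
```

```bash
python3 - <<'E'
from h import *
c=wsnap('w13')
c=snap('side')
cv2.imwrite('pics/side13.png',cv2.resize(c['color'][90:190,200:320,::-1],None,fx=6,fy=6,interpolation=cv2.INTER_CUBIC)[:600])
s=read_state();print(s['t'],s['wrist_force'],s['tool_pos'])
E
```

```text
40.7 [-0.34136921 -1.06991233 -0.54733146] [ 529.82956632 -216.2335052   262.43895513]
```

View pics/w13.png

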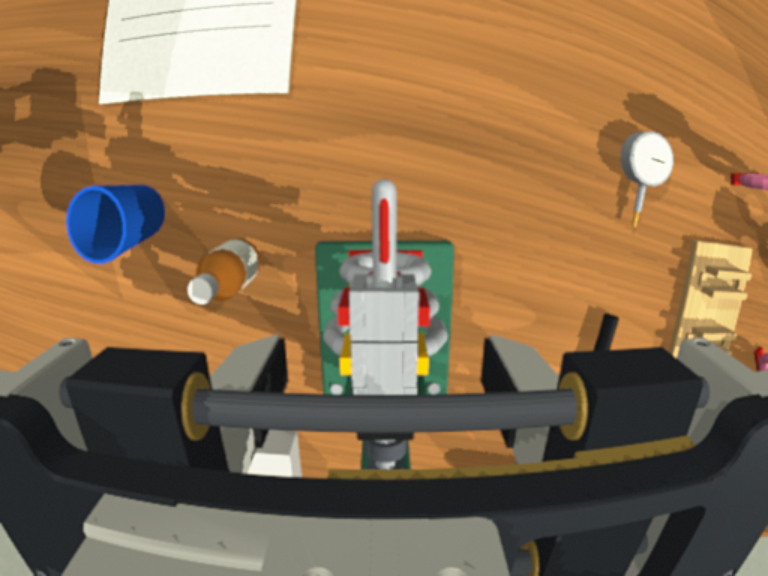

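View pics/side13.png

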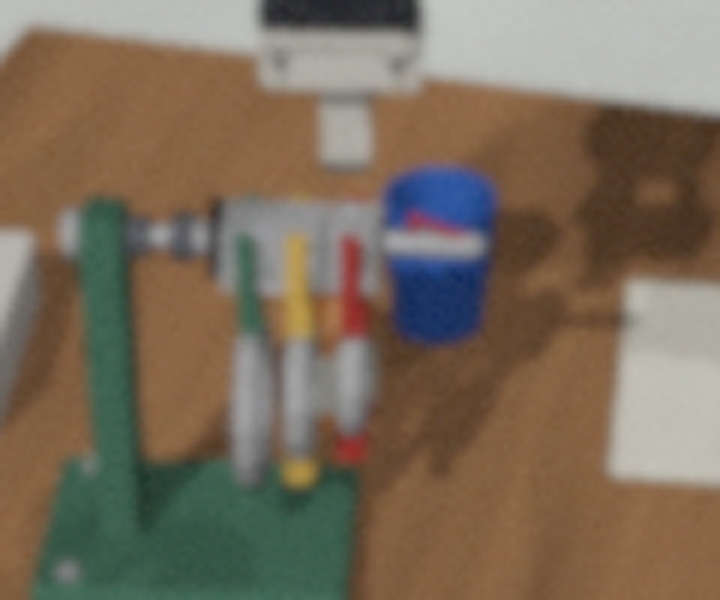

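```bash
python3 - <<'E'
from h import *
print(job_done())
E
```

```text
the job is handed in; nothing more can be done
None
```

I hung all three gauges on the hook behind the keeper, large first, then medium, then small, and handed the job in at about 40.7 s. `job_done()` gives no verdict.

- **Pressing:** I pushed each gauge back until the wrist force along the rod read about 9–10 N: 9.3 N for the large, 9.3 N for the medium and 10 N for the small. I then backed off, lowered each gauge until the rod took its weight, and let go. The wrist force never read above about 10 N in my readings, which are only at the end of each move.
- **Final positions:** the last wrist and side pictures show the gauges upright, with heads touching or nearly so, and the gripper well clear. From where I released them, the eye centres are about 119, 92 and 67 mm behind the rod tip, all inside the required ranges.
- **Keeper:** the red ramp looked raised in the pictures. The front of the small gauge's head is about 54 mm behind the tip, past the keeper's end at 40 mm. I did not measure the keeper's angle directly.
- **Other things on the bench:** the plug gauge, oil bottle, cup and the one dial in view looked undisturbed in the last pictures. I did not measure any of them, and the two dials at the left were not in view.
- **Disagreement:** the top camera and the wrist camera differed by about 1.5 mm on the rod's sideways position. I used a value in between for the medium and small gauges, and the rod then showed centred in the eye.

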